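# Pack the desk name plates with separator boards and lay the paper knives in the tray

## Task

Make up the customer's desk set: stack all the brass-faced name plates on the packing base, longest at the bottom and each next one shorter, with exactly one separator board between each two plates, every layer lying flat, face up, centred on the base and square with it; any board you do not need stays on its riser. Lay both paper knives flat in the pen tray, one in each trough with its handle in the wide well and its blade in the narrow channel, and do not disturb the stapler and the ruler.

Things in the scene. Friction and masses are not known exactly. Their poses are not given: they have to be found in the camera images.
- base: fixed packing base: a mid-brown wooden board 140 (its x) x 76 (its y) x 12 mm high with small brass corners, where the stack is built; origin at the centre of its UNDERSIDE, on the counter, z up; its top face is 12 mm above the origin
- riser: fixed pale wooden riser block 96 (x) x 40 (y) x 20 mm high carrying the pile of separator boards; origin at the centre of its underside, top 20 mm above
- tray: fixed pewter pen tray, dark-floored, 189 (x) x 106 (y) x 10 mm high with two keyhole-shaped troughs along its x (64 mm between centre lines): each is a wide well (86 long x 34 mm wide) at the tray's -x end opening into a narrow channel (95 long x 17 mm wide) towards its +x end; floors 4 mm above the counter, walls 6 mm above the floors; origin at the centre of its underside
- trough0 (a point): on the floor of the trough at the tray's +y side, in its wide well, at the point where the centre of a knife's handle belongs; axes as the tray's, x pointing along the trough towards the narrow end
- trough1 (a point): the same point in the trough at the tray's -y side
- plate_a: loose desk name plate, a wooden slab with a blank brass face on top, 126 (its x) x 56 (its y) x 14 mm thick, 0.1 to 0.35 kg, lying face up on the counter; origin at the centre of its underside; the longest, always present
- plate_b: loose desk name plate, a wooden slab with a blank brass face on top, 108 (its x) x 56 (its y) x 14 mm thick, 0.1 to 0.35 kg, lying face up on the counter; origin at the centre of its underside; may be absent
- plate_c: loose desk name plate, a wooden slab with a blank brass face on top, 90 (its x) x 56 (its y) x 14 mm thick, 0.1 to 0.35 kg, lying face up on the counter; origin at the centre of its underside; may be absent
- plate_d: loose desk name plate, a wooden slab with a blank brass face on top, 72 (its x) x 56 (its y) x 14 mm thick, 0.1 to 0.35 kg, lying face up on the counter; origin at the centre of its underside; may be absent
- sheet0: loose separator board of stiff off-white card, 110 (its x) x 62 (its y) x 7 mm thick, about 30 g; the three boards are alike and start piled flat, a few mm out of line, on the riser, this one lowest; origin at the centre of its underside
- sheet1: loose separator board of stiff off-white card, 110 (its x) x 62 (its y) x 7 mm thick, about 30 g; the three boards are alike and start piled flat, a few mm out of line, on the riser, this one in the middle; origin at the centre of its underside
- sheet2: loose separator board of stiff off-white card, 110 (its x) x 62 (its y) x 7 mm thick, about 30 g; the three boards are alike and start piled flat, a few mm out of line, on the riser, this one on top; origin at the centre of its underside
- knife0: loose paper knife lying flat: pale wooden handle 70 x 20 mm, 16 mm high, with a steel blade 95 x 9 mm, 5 mm high, sticking out of its +x end; 60 g, balance point 13 mm from the origin towards the blade; origin at the centre of the handle's underside, x towards the tip
- knife0_tip (a point): the end of that knife's blade, 130 mm from the handle's centre
- knife1: loose paper knife lying flat: pale wooden handle 70 x 20 mm, 16 mm high, with a steel blade 95 x 9 mm, 5 mm high, sticking out of its +x end; 60 g, balance point 13 mm from the origin towards the blade; origin at the centre of the handle's underside, x towards the tip
- knife1_tip (a point): the end of that knife's blade, 130 mm from the handle's centre
- stapler: brass desk stapler 130 x 36 x 54 mm, loose, not to be disturbed; origin at the centre of its underside
- ruler: wooden ruler 200 x 30 x 4 mm, loose, not to be disturbed; origin at the centre of its underside
Things that resemble listed ones, but are neither listed nor needed, are in the scene too. Leave any pink or purple look-alike of the plate_a alone. Leave any green look-alike of the plate_d alone.

How it is judged:
By the outcome, as a careful person would: the job done as asked, in the order asked, and still so for the second after the job is handed in, with the robot touching nothing.
Of plate_b, plate_c, plate_d only 2 to 3 are there at a start; the rules pass over those that are not, and their reading is None.
At some moment in a run one of knife0, knife1 may be knocked a few centimetres aside while the robot is not near it.
Once in a run the grip may slacken for a moment while it holds something.
It also fails if it takes over 208 s, if anything falls off the work surface, if the arm or the gripper's body presses on something with over 40 N, if the wrist force passes 120 N, or if a joint passes its speed limit or range.

## Robot

A 6-joint arm with a two-finger parallel gripper is mounted at the origin on the work surface. World frame = base frame: x ahead of the robot, y to its left, z up, the work surface at z = 0. Lengths are in mm, angles in rad, forces in N, time in s.
With the tool pointing down it reaches from about 250 to 725 mm from the base axis. Payload 9.7 kg.
Tool frame: the origin (TCP) lies where the fingers leave the gripper's body, on its centre line; the fingertips stand 73 mm ahead of it and the grasp point (between the pads) lies 54 mm ahead of it; z points along the fingers, y is the line along which they close (so a half turn about z gives the same grasp; the last joint's range is limited). The gripper opens to 85 mm and grips with 20 to 120 N. Pads are 22 mm wide; open, the fingers measure 114 mm over their backs; the gripper's body (76 mm by 85 mm) begins 54 mm behind the grasp point. The pads swing forward as they close: fully open they stand 13 mm farther back than shut.
Start: joints at [-1.117, 0.087, 0.176, 1.66, 0, 1.571], TCP at [241.108, -494.332, 303.884] pointing down, gripper open.
Joint ranges: [-3.13, 3.13], [-0.85, 1.81], [-1.15, 1.24], [-2.2, 2.28], [-1.44, 1.52], [-3.14, 3.14]. Speed limits (rad/s): [2.22, 2.22, 2.57, 3.14, 3.14, 3.14].

## Interface

Orientations are given as a 3x3 rotation matrix whose columns are the frame's x, y, z axes.
In Python, from cell import get_obs, vision, r gives the robot as it stands.
- The arm moves only by the tool apply_moves, never from a script. Its argument "series" is a list of rows, each a list of 6 numbers: the shift along the tool's x, y, z scaled (see below), then the turn, a rotation vector about the tool's x, y, z scaled (see below). A call has exactly 10 rows; each row shifts and turns the commanded pose from where the row before left it, along the tool's axes as they then stand; what a row does not reach is not made up. The controller multiplies each number of a shift by 25 mm and each number of a turn by 360 degrees. A row lasts 1/12 s, in which the tool goes at most 41.7 mm and 7.16 degrees, less where a joint would pass 70% of its speed; a pose out of reach is approached as far as the arm can. A call with a number of a shift or a turn outside -1 to 1 is refused whole. A call with a gripper value outside its range is refused whole. "claw" is the opening, from -1 (shut) to 1 (fully open), set as the call begins (left out, the last holds). The fingers move at their own pace and stop on an object; "squeeze" is the grip in N (left out, the last holds). Time passes only in rows, so rows that do not move let the fingers close, or fill a call up. It gives the time, the measured TCP pose, the force, the opening and the grip force at its end, in the units of the state.
- get_obs(): the state, without advancing time (a new reading comes with each control period).
- vision.get_image(name): name is "side" or "top"; returns a dict with "frame" (480x640x3 uint8, red, green, blue), "intrinsics" (3x3 intrinsics, pixels), "D" ([k1, k2, p1, p2, k3] as OpenCV has them; the pictures are not rectified), "view" (4x4, takes a point from world to camera coordinates). Camera axes: x right, y down, z forward; pixel columns grow to the right and rows downward; lengths in mm; the calibration is good to about 2 mm. A picture is of the moment at which its call begins. There is no depth.
- r.job_done(): hands the job in; it is judged then, once.
Trained networks look in the newest picture that a camera, given by its name, has taken for a name from the list of things; names that differ only in an ending like _2 or _b are one class to them, and where a whole thing is asked for, a point or a joint stands for the part that bears it (a point fixed in the world has none). Each returns a list of dicts, best first, with "score" (0 to 1); they miss things now and then, are a little off and sometimes report something else, mostly with a low value. They report only what shows in the picture. A call takes as long as a camera call. They do not tell look-alikes from the thing itself.
- vision.boxes_of(target, camera): "extent" ([left, top, right, bottom] in pixels, round what is visible of it).
The state is a dict: "time_s": time; "qpos": joint angles; "qd": joint speeds; "joint_efforts": joint torques, N m; "eef_pos": TCP position; "orientation": TCP orientation; "contact_force": force on the tool from outside, world axes, zero at the start; "ft_torque": the same for the moment, N m; "grip_width": finger opening in mm; "grip_force": force on a finger pad.
Only numpy, scipy, OpenCV 4.12 (cv2) and the standard library are available. Lean on these libraries where they do the work, as an engineer would, in place of code of your own. Each camera call takes 0.05 s, during which the arm holds its last target. There are 200 camera calls.

## Working session

There is one attempt and no reset: what is moved stays moved. The work goes in short steps, Python scripts to look and compute and a tool call to move; the robot and the scene stay as the last step left them, time stands still between calls to the robot, and variables do not carry over. Pictures are saved under pics/ and viewed, at most 14 in all, crops included, and the job is handed in when it is done.

Besides the shell and the picture viewer there is one more tool, called after "Call:" as name([rows], argument=value, ...), one row to a line, values as JSON. apply_moves: Moves the arm, as the interface text tells. Its arguments: {"type":"object","properties":{"series":{"type":"array","items":{"type":"array","items":{"type":"number"}}},"claw":{"type":"number"},"squeeze":{"type":"number"}},"required":["series"]}

```bash
ls; mkdir -p pics; python3 - <<'E'
from cell import get_obs, vision, r
import cv2
o=get_obs(); print({k:o[k] for k in('time_s','eef_pos','orientation','grip_width')})
for n in('top','side'):
    d=vision.get_image(n); cv2.imwrite(f'pics/{n}0.png',d['frame'][:,:,::-1])
    print(n,d['intrinsics'],d['D'],d['view'])
E
```

```text
pics
{'time_s': 0.0, 'eef_pos': array([ 241.04110846, -494.20478587,  303.17776986]), 'orientation': array([[ 8.98792043e-01,  4.38374834e-01, -6.07244483e-04],
       [ 4.38375254e-01, -8.98791229e-01,  1.20990013e-03],
       [-1.53962472e-05, -1.35364956e-03, -9.99999084e-01]]), 'grip_width': 85.51585560222905}
top [[461.69000553   0.         324.98240019]
 [  0.         461.69000553 238.48451792]
 [  0.           0.           1.        ]] [-0.07070265  0.          0.          0.          0.        ] [[ 1.06111657e-02 -9.99943677e-01 -2.13033592e-04  6.91896376e+01]
 [-9.96644810e-01 -1.05588673e-02 -8.11642346e-02  5.20009434e+02]
 [ 8.11574138e-02  1.07356597e-03 -9.96700718e-01  1.01697156e+03]
 [ 0.00000000e+00  0.00000000e+00  0.00000000e+00  1.00000000e+00]]
side [[549.48173006   0.         320.70400909]
 [  0.         549.48173006 238.89785282]
 [  0.           0.           1.        ]] [-0.05997863  0.          0.          0.          0.        ] [[-8.98522123e-01 -4.38732015e-01 -1.31230185e-02  5.14098921e+02]
 [-3.16556172e-01  6.68437755e-01 -6.73040235e-01  1.46629368e+02]
 [ 3.04056219e-01 -6.00587368e-01 -7.39489438e-01  1.30392676e+03]
 [ 0.00000000e+00  0.00000000e+00  0.00000000e+00  1.00000000e+00]]
```

View pics/top0.png

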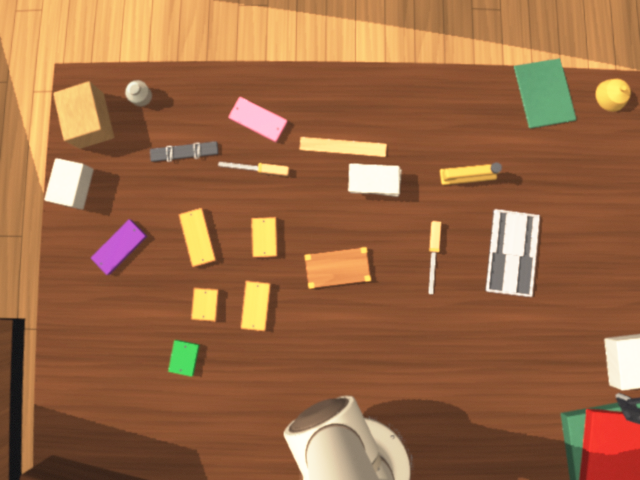

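View pics/side0.png

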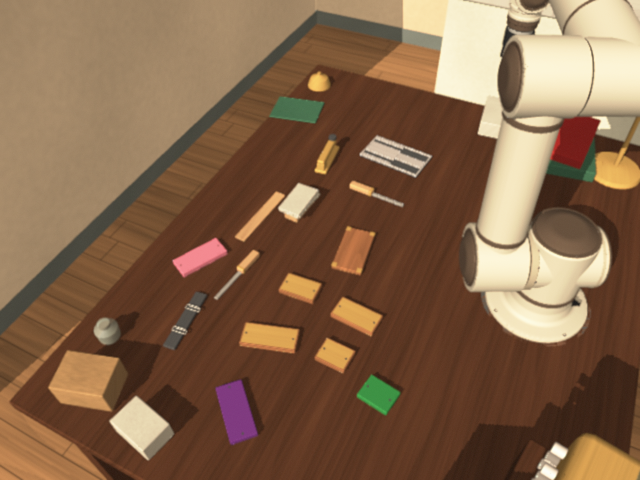

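```bash
python3 - <<'E'
from cell import get_obs, vision, r
for c in('top','side'):
    vision.get_image(c)
    for n in ['base','riser','tray','plate_a','sheet0','knife0','stapler','ruler','plate_d']:
        print(c,n,[(round(b['score'],2),[round(x) for x in b['extent']]) for b in vision.boxes_of(n,c)])
E
```

```text
top base [(0.82, [306, 248, 370, 289])]
top riser [(0.19, [348, 169, 397, 198])]
top tray [(0.82, [481, 208, 538, 298])]
top plate_a [(0.72, [192, 289, 215, 323]), (0.7, [252, 220, 276, 258]), (0.66, [241, 278, 272, 332]), (0.66, [87, 222, 144, 275]), (0.63, [233, 99, 290, 142]), (0.6, [180, 209, 218, 267]), (0.56, [172, 340, 201, 377])]
top sheet0 [(0.89, [347, 166, 399, 198]), (0.29, [254, 221, 278, 261])]
top knife0 [(0.97, [221, 164, 293, 174]), (0.96, [427, 221, 440, 291])]
top stapler [(0.97, [439, 165, 501, 184])]
top ruler [(0.83, [300, 137, 383, 158])]
top plate_d [(0.72, [192, 289, 215, 323]), (0.7, [252, 220, 276, 258]), (0.66, [241, 278, 272, 332]), (0.66, [87, 222, 144, 275]), (0.63, [233, 99, 290, 142]), (0.6, [180, 209, 218, 267]), (0.56, [172, 340, 201, 377])]
side base [(0.75, [330, 226, 374, 275])]
side riser []
side tray [(0.67, [360, 136, 434, 177])]
side plate_a [(0.94, [237, 320, 300, 352]), (0.87, [359, 375, 400, 413]), (0.86, [217, 382, 259, 445]), (0.85, [174, 241, 227, 278]), (0.79, [314, 340, 356, 374]), (0.74, [280, 274, 324, 303]), (0.65, [332, 297, 380, 336])]
side sheet0 [(0.64, [277, 182, 317, 219]), (0.5, [314, 193, 318, 202])]
side knife0 [(0.8, [217, 251, 261, 297]), (0.58, [350, 181, 403, 208])]
side stapler [(0.6, [315, 130, 343, 172])]
side ruler [(0.84, [236, 193, 281, 243])]
side plate_d [(0.94, [237, 320, 300, 352]), (0.87, [359, 375, 400, 413]), (0.86, [217, 382, 259, 445]), (0.85, [174, 241, 227, 278]), (0.79, [314, 340, 356, 374]), (0.74, [280, 274, 324, 303]), (0.65, [332, 297, 380, 336])]
```

The top picture shows four yellow plates: a (197,237), b (255,306), c (264,237) and d (205,304). The look-alikes are pink (258,119), purple (119,247) and green (184,358). The knives are at (255,168) and (433,255), the base at (338,268), the boards at (374,180), the tray at (513,253), the stapler at (470,174) and the ruler at (343,147). With four plates, all three boards are needed.

```bash
python3 - <<'E'
import cv2,numpy as np
a=cv2.imread('pics/top0.png')
c1=cv2.resize(a[195:345,165:365],None,fx=4,fy=4,interpolation=cv2.INTER_CUBIC)
c2=cv2.resize(a[160:310,345:545],None,fx=4,fy=4,interpolation=cv2.INTER_CUBIC)
cv2.imwrite('pics/c1.png',c1);cv2.imwrite('pics/c2.png',c2)
h=cv2.cvtColor(a,cv2.COLOR_BGR2HSV)
for p in[(197,237),(255,306),(338,268),(374,180),(433,240),(432,275),(300,320),(345,300),(230,230),(513,253),(495,275),(393,195)]:print(p,a[p[1],p[0]],h[p[1],p[0]])
E
```

```text
(197, 237) [108 232 254] [ 25 147 254]
(255, 306) [112 237 255] [ 26 143 255]
(338, 268) [ 95 166 246] [ 14 157 246]
(374, 180) [243 253 255] [ 25  12 255]
(433, 240) [164 243 255] [ 26  91 255]
(432, 275) [221 237 246] [ 19  26 246]
(300, 320) [ 56  89 149] [ 11 159 149]
(345, 300) [ 49  80 134] [ 11 162 134]
(230, 230) [ 48  78 129] [ 11 160 129]
(513, 253) [240 249 253] [ 21  13 253]
(495, 275) [115 119 125] [ 12  20 125]
(393, 195) [135 159 177] [ 17  61 177]
```

View pics/c1.png

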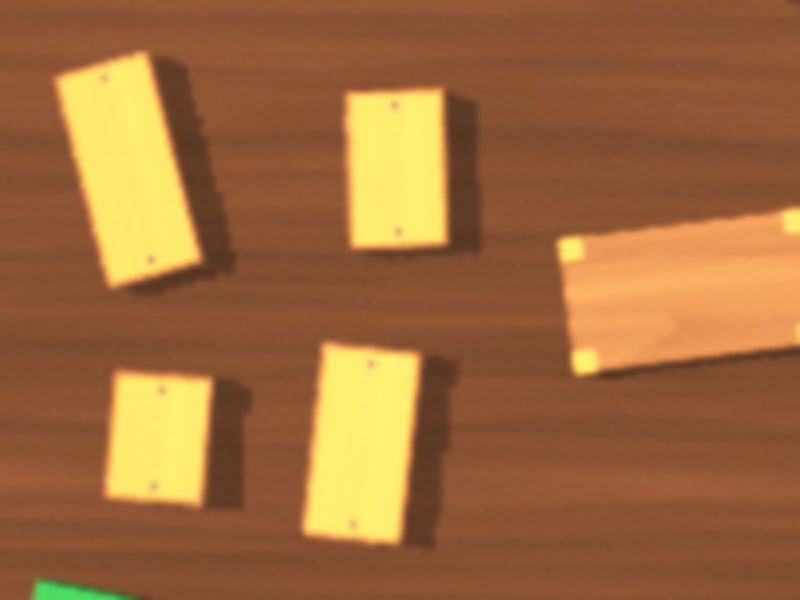

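View pics/c2.png

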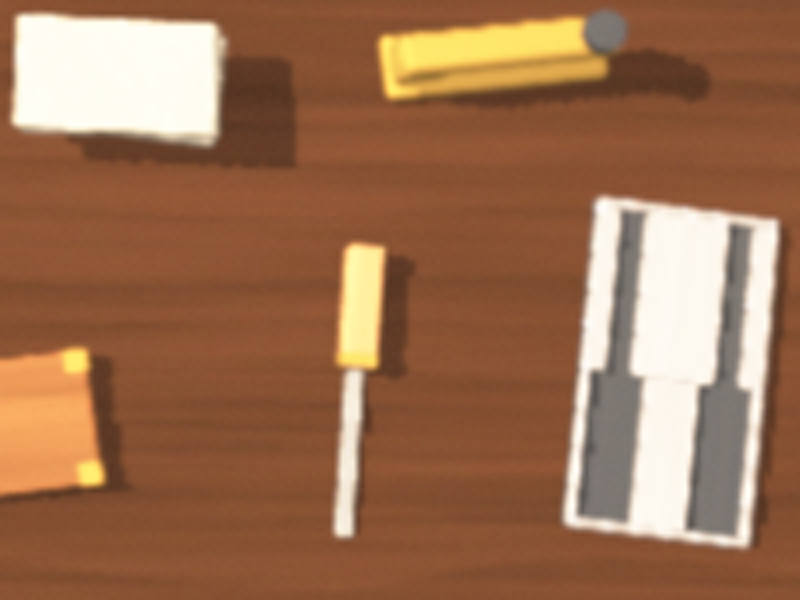

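Crop 1 shows the four brass plates; crop 2 shows the tray's wells at the end near the robot and its channels at the far end. The knife at (433,255) has its blade pointing at the robot.

```bash
cat > h.py <<'E'
import cv2,numpy as np
from scipy.optimize import minimize
U=4
DIM=dict(base=(140,76,12),plate_a=(126,56,14),plate_b=(108,56,14),plate_c=(90,56,14),plate_d=(72,56,14),tray=(189,106,10),sheet=(110,62,7))
def proj(d,P):
    Rv=cv2.Rodrigues(d['view'][:3,:3].copy())[0]
    return cv2.projectPoints(np.asarray(P,float),Rv,d['view'][:3,3],d['intrinsics'],np.array(d['D']))[0][:,0]
def ray(d,uv,z):
    n=cv2.undistortPoints(np.array([[uv]],float),d['intrinsics'],np.array(d['D']))[0,0]
    R,t=d['view'][:3,:3],d['view'][:3,3]; c=-R.T@t; v=R.T@np.array([*n,1]); return c+v*(z-c[2])/v[2]
def box(l,w,z0,z1,cx=0): return np.array([[cx+sx*l/2,sy*w/2,z] for sx in(-1,1) for sy in(-1,1) for z in(z0,z1)])
def parts(kind,z0):
    if kind=='knife': return [box(70,20,z0,z0+16),box(95,9,z0,z0+5,82.5)]   # blade at bottom (assumed)
    l,w,h=DIM[kind]; return [box(l,w,z0,z0+h)]
def fg(d,lo=200,hull=False):
    g=d['frame'][:,:,0].astype(np.float32)   # red
    return g
def fit(d,kind,p0,z0=0,lo=195,top=False,mask=None):
    """p0 = x,y,yaw; silhouette fit in the picture"""
    P=parts(kind,z0)
    if top: P=[q[q[:,2]>q[:,2].min()+1] for q in P]
    def poly(p):
        c,s=np.cos(p[2]),np.sin(p[2]); M=np.array([[c,-s,0],[s,c,0],[0,0,1]])
        return [cv2.convexHull(proj(d,q@M.T+[p[0],p[1],0]).astype(np.float32))[:,0] for q in P]
    c=np.vstack(poly(p0)); a=np.floor(c.min(0)-12).astype(int); b=np.ceil(c.max(0)+12).astype(int); a=np.maximum(a,0)
    g=(mask if mask is not None else d['frame'][:,:,0]).astype(np.float32)[a[1]:b[1],a[0]:b[0]]
    g=cv2.resize(g,None,fx=U,fy=U,interpolation=cv2.INTER_CUBIC); m=((g>lo)*255).astype(np.uint8)
    if kind in('tray',): m=cv2.morphologyEx(m,cv2.MORPH_CLOSE,np.ones((121,121)))
    m=m.astype(np.float32)
    def cost(p):
        r=np.zeros(m.shape,np.uint8)
        for q in poly(p): cv2.fillConvexPoly(r,np.round(((q-a+.5)*U-.5)*256).astype(np.int32),255,cv2.LINE_AA,8)
        return np.abs(r-m).sum()/255/U/U
    best=None; p=np.array(p0,float)
    for s in(12,4,1.5):
        o=minimize(cost,p,method='Nelder-Mead',options=dict(initial_simplex=[p,p+[s,0,0],p+[0,s,0],p+[0,0,s/60]],xatol=.02,fatol=.01,maxiter=250)); p=o.x
    return p,o.fun
def tool(o):
    R=o['orientation']; return np.array(o['eef_pos']),np.arctan2(R[1,0],R[0,0])
def go(o,x,y,z,yaw,mod=True):
    """needed: shift in tool units if translating first, turn in rev (tool z)"""
    p,ps=tool(o); R=o['orientation']; w=np.array([x,y,z])-p
    dy=yaw-ps
    dy=(dy+np.pi/2)%np.pi-np.pi/2 if mod else (dy+np.pi)%(2*np.pi)-np.pi
    q1=np.arctan2(y,x); q6=o['qpos'][5]+(q1-o['qpos'][0])-dy
    t=R.T@w/25
    c,s=np.cos(dy),np.sin(dy); Rn=np.array([[c,-s,0],[s,c,0],[0,0,1]])@R
    print('shift before turn',t.round(3),' after turn',(Rn.T@w/25).round(3),'turn_z %.4f'%(-dy/2/np.pi),'q6 end %.2f'%q6,'tilt',(np.array(o['orientation'])[:2,2]).round(4))
E
python3 - <<'E'
from cell import vision
from h import *
d=vision.get_image('top'); np.save('d.npy',d,allow_pickle=True)
S=dict(plate_a=(197,237,-1.32+3.14),plate_b=(255,306,0),plate_c=(264,237,0),plate_d=(205,304,0),base=(338,268,1.6),tray=(513,253,0))
for k,(u,v,a) in S.items():
    x=ray(d,(u,v),6); p,f=fit(d,k,(x[0],x[1],a if k!='plate_a' else .3)); print(k,p.round(2),np.degrees(p[2]).round(1),round(f,1))
x=ray(d,(374,178),41); p,f=fit(d,'sheet',(x[0],x[1],1.57),34,lo=195,top=True); print('sheet',p.round(2),round(f,1))
for (u,v,a) in((274,170,1.5),(434,237,3.14)):
    x=ray(d,(u,v),8); p,f=fit(d,'knife',(x[0],x[1],a)); print('knife',p.round(2),round(f,1))
E
```

```text
plate_a [5.2178e+02 3.6887e+02 3.0000e-01] 17.4 109.9
plate_b [ 3.6723e+02  2.3145e+02 -1.0000e-01] -5.8 54.5
plate_c [5.2276e+02 2.1481e+02 6.0000e-02] 3.6 55.0
plate_d [ 3.6849e+02  3.4669e+02 -5.0000e-02] -2.7 67.6
base [455.49  47.24   1.71] 97.8 63.5
tray [ 4.7494e+02 -3.4981e+02 -2.9000e-01] -16.4 2505.9
sheet [653.73 -32.01   1.53] 261.3
knife [680.31 197.65   1.47] 64.5
knife [ 528.24 -175.87    3.07] 38.1
```

```bash
sed -i "s/    if kind in('tray',): .*/    if kind=='tray':\n        cs=max(cv2.findContours(m,0,2)[0],key=cv2.contourArea); cv2.fillPoly(m,[cv2.convexHull(cs)],255)/" h.py
python3 - <<'E'
from cell import vision
from h import *
d=np.load('d.npy',allow_pickle=True).item()
S=dict(plate_a=(197,237,.3),plate_b=(255,306,-.1),plate_c=(264,237,0),plate_d=(205,304,0),base=(338,268,1.7))
for k,(u,v,a) in S.items():
    x=ray(d,(u,v),6)
    for lo in (175,195,215):
        p,f=fit(d,k,(x[0],x[1],a),top=True,lo=lo); print(k,lo,p.round(2),np.degrees(p[2]).round(1),round(f,1))
bl=d['frame'][:,:,2]
x=ray(d,(513,253),6)
for t in(0,1):
  for lo in(150,190): p,f=fit(d,'tray',(x[0],x[1],-.07),lo=lo,mask=bl,top=t); print('tray',p.round(3),round(f,1))
x=ray(d,(374,178),41)
for lo in(150,190,225,238): p,f=fit(d,'sheet',(x[0],x[1],1.53),34,lo=lo,top=True,mask=bl); print('sheet',p.round(3),round(f,1))
E
```

```text
plate_a 175 [5.2096e+02 3.6800e+02 2.9000e-01] 16.6 28.0
plate_a 195 [5.2096e+02 3.6795e+02 2.9000e-01] 16.6 26.0
plate_a 215 [5.2131e+02 3.6794e+02 2.9000e-01] 16.6 68.9
plate_b 175 [ 3.6739e+02  2.3075e+02 -9.0000e-02] -5.0 34.0
plate_b 195 [ 3.6738e+02  2.3063e+02 -9.0000e-02] -5.2 22.8
plate_b 215 [ 3.6720e+02  2.3074e+02 -9.0000e-02] -5.4 55.7
plate_c 175 [5.2274e+02 2.1426e+02 5.0000e-02] 2.9 23.9
plate_c 195 [5.2263e+02 2.1423e+02 5.0000e-02] 3.0 26.8
plate_c 215 [5.2301e+02 2.1437e+02 5.0000e-02] 2.9 61.3
plate_d 175 [ 3.6891e+02  3.4572e+02 -6.0000e-02] -3.5 22.9
plate_d 195 [ 3.6882e+02  3.4568e+02 -6.0000e-02] -3.4 19.1
plate_d 215 [ 3.6882e+02  3.4562e+02 -5.0000e-02] -2.7 51.3
base 175 [455.54  47.26   1.71] 97.9 49.9
base 195 [455.33  47.27   1.71] 97.9 63.7
base 215 [455.16  46.88   1.71] 97.9 104.7
tray [ 4.92626e+02 -3.58023e+02 -1.18000e-01] 50.4
tray [ 4.92648e+02 -3.58559e+02 -1.18000e-01] 91.3
tray [ 4.92911e+02 -3.55924e+02 -1.22000e-01] 150.4
tray [ 4.92827e+02 -3.56161e+02 -1.19000e-01] 59.3
sheet [653.566 -32.295   1.531] 204.9
sheet [653.541 -32.319   1.537] 32.7
sheet [654.122 -32.239   1.542] 102.7
sheet [654.976 -32.961   1.548] 165.7
```

```bash
python3 - <<'E'
from cell import get_obs
from h import *
o=get_obs(); print(o['qpos']); go(o,521,368,150,.29)
E
```

```text
[-1.11697162e+00  8.68382686e-02  1.75927962e-01  1.65979452e+00
  7.21577761e-06  1.57082376e+00]
shift before turn [ 25.183 -26.095   6.155]  after turn [ 20.591 -29.852   6.155] turn_z 0.0261 q6 end 3.47 tilt [ 0.     -0.0001]
```

Call:
apply_moves([
  [0,0,0.25,0,0,-0.0198],
  [0,0,0.25,0,0,-0.0198],
  [0,0,0.25,0,0,-0.0198],
  [0,0,0.25,0,0,-0.0198],
  [0,0,0.25,0,0,-0.0198],
  [0,0,0.25,0,0,-0.0198],
  [0,0,0.25,0,0,-0.0198],
  [0,0,0.25,0,0,-0.0198],
  [0,0,0.25,0,0,-0.0198],
  [0,0,0.25,0,0,-0.0198],
], claw=0.65, squeeze=50)

```text
time_s: 1.98
eef_pos: [241.1, -494.3, 241.1]
orientation: [[-0.133, 0.991, -0.0], [0.991, 0.133, -0.0], [0.0, -0.0, -1.0]]
contact_force: [-0.9, -0.0, -0.2]
grip_width: 70.5
grip_force: 0.0
```

Call:
apply_moves([
  [0,0,0.25,0,0,-0.0198],
  [0,0,0.25,0,0,-0.0198],
  [0,0,0.25,0,0,-0.0198],
  [0,0,0.25,0,0,-0.0198],
  [0,0,0.25,0,0,-0.0198],
  [0,0,0.25,0,0,-0.0198],
  [0,0,0.25,0,0,-0.0198],
  [0,0,0.25,0,0,-0.0198],
  [0,0,0.25,0,0,-0.0198],
  [0,0,0.25,0,0,-0.0198],
])

```text
time_s: 2.82
eef_pos: [241.1, -494.3, 178.6]
orientation: [[-0.981, 0.192, -0.0], [0.192, 0.981, -0.0], [0.0, -0.0, -1.0]]
contact_force: [0.0, -0.5, -0.0]
grip_width: 70.4
grip_force: 0.0
```

Call:
apply_moves([
  [0,0,0.25,0,0,-0.0198],
  [0,0,0.25,0,0,-0.0198],
  [0,0,0.25,0,0,-0.0198],
  [0,0,0.25,0,0,-0.0186],
  [-0.68,0.995,0,0,0,0],
  [-0.68,0.995,0,0,0,0],
  [-0.68,0.995,0,0,0,0],
  [-0.68,0.995,0,0,0,0],
  [-0.68,0.995,0,0,0,0],
  [-0.68,0.995,0,0,0,0],
])

```text
time_s: 3.65
eef_pos: [296.2, -320.8, 153.9]
orientation: [[-0.958, -0.286, 0.0], [-0.286, 0.958, -0.0], [-0.0, -0.0, -1.0]]
contact_force: [0.1, -0.0, -0.7]
grip_width: 70.4
grip_force: 0.0
```

Call:
apply_moves([
  [-0.68,0.995,0,0,0,0],
  [-0.68,0.995,0,0,0,0],
  [-0.68,0.995,0,0,0,0],
  [-0.68,0.995,0,0,0,0],
  [-0.68,0.995,0,0,0,0],
  [-0.68,0.995,0,0,0,0],
  [-0.68,0.995,0,0,0,0],
  [-0.68,0.995,0,0,0,0],
  [-0.68,0.995,0,0,0,0],
  [-0.68,0.995,0,0,0,0],
])

```text
time_s: 4.48
eef_pos: [387.9, -33.6, 154.2]
orientation: [[-0.958, -0.286, 0.001], [-0.286, 0.958, -0.0], [-0.001, -0.0, -1.0]]
contact_force: [1.2, -0.7, 0.1]
grip_width: 70.3
grip_force: 0.0
```

Call:
apply_moves([
  [-0.68,0.995,0,0,0,0],
  [-0.68,0.995,0,0,0,0],
  [-0.68,0.995,0,0,0,0],
  [-0.68,0.995,0,0,0,0],
  [-0.68,0.995,0,0,0,0],
  [-0.68,0.995,0,0,0,0],
  [-0.68,0.995,0,0,0,0],
  [-0.68,0.995,0,0,0,0],
  [-0.68,0.995,0,0,0,0],
  [-0.68,0.995,0,0,0,0],
])

```text
time_s: 5.32
eef_pos: [479.6, 253.5, 153.9]
orientation: [[-0.958, -0.287, 0.0], [-0.287, 0.958, 0.0], [-0.0, -0.0, -1.0]]
contact_force: [0.0, -0.1, 0.4]
grip_width: 70.4
grip_force: 0.0
```

Call:
apply_moves([
  [-0.5,0.6,0,0,0,0],
  [-0.3,0.4,0,0,0,0],
  [0,0,0,0,0,0],
  [0,0,0,0,0,0],
  [0,0,0,0,0,0],
  [0,0,0,0,0,0],
  [0,0,0,0,0,0],
  [0,0,0,0,0,0],
  [0,0,0,0,0,0],
  [0,0,0,0,0,0],
])

```text
time_s: 6.15
eef_pos: [491.4, 281.3, 154.0]
orientation: [[-0.958, -0.286, 0.0], [-0.286, 0.958, 0.0], [-0.0, 0.0, -1.0]]
contact_force: [-0.3, 0.1, 0.8]
grip_width: 70.8
grip_force: 0.0
```

```bash
cat > g.py <<'E'
import sys
from cell import get_obs
from h import *
a=list(map(float,sys.argv[1:])); o=get_obs(); p,ps=tool(o)
print('t %.1f'%o['time_s'],p.round(1),'yaw %.3f'%ps,'w %.1f gf %.1f'%(o['grip_width'],o['grip_force']),'F',np.round(o['contact_force'],1),'q6 %.2f'%o['qpos'][5])
go(o,*a[:4],mod=len(a)<5)
E
python3 g.py 521 368 85 .29
```

```text
t 6.2 [491.4 281.3 154. ] yaw -2.852 w 70.8 gf 0.0 F [-0.3  0.1  0.8] q6 0.23
shift before turn [-2.126  2.985  2.762]  after turn [-2.126  2.985  2.762] turn_z 0.0000 q6 end 0.32 tilt [0.0002 0.0001]
```

Call:
apply_moves([
  [-0.706,0.995,0,0,0,0],
  [-0.71,0.995,0,0,0,0],
  [-0.71,0.995,0,0,0,0],
  [0,0,0.8,0,0,0],
  [0,0,0.8,0,0,0],
  [0,0,0.7,0,0,0],
  [0,0,0.7,0,0,0],
  [0,0,0.3,0,0,0],
  [0,0,0,0,0,0],
  [0,0,0,0,0,0],
])

```text
time_s: 6.98
eef_pos: [521.0, 368.3, 71.7]
orientation: [[-0.958, -0.286, -0.0], [-0.286, 0.958, -0.0], [0.0, -0.0, -1.0]]
contact_force: [-0.0, 0.8, 1.0]
grip_width: 70.4
grip_force: 0.0
```

Call:
apply_moves([
  [0,0,0.04,0,0,0],
  [0,0,0.04,0,0,0],
  [0,0,0.04,0,0,0],
  [0,0,0.04,0,0,0],
  [0,0,0,0,0,0],
  [0,0,0,0,0,0],
  [0,0,0,0,0,0],
  [0,0,0,0,0,0],
  [0,0,0,0,0,0],
  [0,0,0,0,0,0],
])

```text
time_s: 7.82
eef_pos: [521.0, 368.3, 67.4]
orientation: [[-0.958, -0.286, 0.0], [-0.286, 0.958, 0.0], [-0.0, 0.0, -1.0]]
contact_force: [-0.2, -0.1, -0.5]
grip_width: 70.2
grip_force: 0.0
```

Probe further.

Call:
apply_moves([
  [0,0,0.04,0,0,0],
  [0,0,0.04,0,0,0],
  [0,0,0,0,0,0],
  [0,0,0,0,0,0],
  [0,0,0,0,0,0],
  [0,0,0,0,0,0],
  [0,0,0,0,0,0],
  [0,0,0,0,0,0],
  [0,0,0,0,0,0],
  [0,0,0,0,0,0],
])

```text
time_s: 8.65
eef_pos: [521.0, 368.3, 65.4]
orientation: [[-0.958, -0.286, -0.0], [-0.286, 0.958, 0.0], [0.0, 0.0, -1.0]]
contact_force: [-0.7, -0.4, -0.8]
grip_width: 70.7
grip_force: 0.0
```

Call:
apply_moves([
  [0,0,0.04,0,0,0],
  [0,0,0,0,0,0],
  [0,0,0,0,0,0],
  [0,0,0,0,0,0],
  [0,0,0,0,0,0],
  [0,0,0,0,0,0],
  [0,0,0,0,0,0],
  [0,0,0,0,0,0],
  [0,0,0,0,0,0],
  [0,0,0,0,0,0],
])

```text
time_s: 9.48
eef_pos: [521.0, 368.4, 64.8]
orientation: [[-0.958, -0.286, 0.0], [-0.286, 0.958, 0.0], [-0.0, 0.0, -1.0]]
contact_force: [-1.0, -1.2, 5.0]
grip_width: 70.4
grip_force: 2.7
```

Call:
apply_moves([
  [0,0,-0.15,0,0,0],
  [0,0,-0.12,0,0,0],
  [0,0,0,0,0,0],
  [0,0,0,0,0,0],
  [0,0,0,0,0,0],
  [0,0,0,0,0,0],
  [0,0,0,0,0,0],
  [0,0,0,0,0,0],
  [0,0,0,0,0,0],
  [0,0,0,0,0,0],
])

```text
time_s: 10.32
eef_pos: [520.9, 368.3, 71.1]
orientation: [[-0.958, -0.286, -0.0], [-0.286, 0.958, -0.0], [0.0, 0.0, -1.0]]
contact_force: [-0.1, 0.3, -0.9]
grip_width: 70.4
grip_force: 0.0
```

Call:
apply_moves([
  [0,0,0,0,0,0],
  [0,0,0,0,0,0],
  [0,0,0,0,0,0],
  [0,0,0,0,0,0],
  [0,0,0,0,0,0],
  [0,0,0,0,0,0],
  [0,0,0,0,0,0],
  [0,0,0,0,0,0],
  [0,0,0,0,0,0],
  [0,0,0,0,0,0],
], claw=-0.2, squeeze=60)

```text
time_s: 11.15
eef_pos: [521.1, 368.4, 71.6]
orientation: [[-0.958, -0.286, 0.001], [-0.286, 0.958, 0.0], [-0.001, 0.0, -1.0]]
contact_force: [-0.2, 0.4, 5.3]
grip_width: 54.5
grip_force: 65.1
```

Call:
apply_moves([
  [0,0,-0.1,0,0,0],
  [0,0,-0.2,0,0,0],
  [0,0,-0.3,0,0,0],
  [0,0,-0.3,0,0,0],
  [0,0,-0.3,0,0,0],
  [0,0,-0.3,0,0,0],
  [0,0,-0.3,0,0,0],
  [0,0,-0.2,0,0,0],
  [0,0,0,0,0,0],
  [0,0,0,0,0,0],
])

```text
time_s: 11.98
eef_pos: [521.1, 368.4, 121.5]
orientation: [[-0.958, -0.286, 0.001], [-0.286, 0.958, 0.0], [-0.001, 0.0, -1.0]]
contact_force: [0.2, 0.3, -2.7]
grip_width: 54.5
grip_force: 64.3
```

```bash
python3 g.py 455.5 47.3 115 1.711; python3 - <<'E'
from cell import vision
import cv2
a=[vision.get_image(n)['frame'] for n in('top','side')]
import numpy as np
c=np.hstack([cv2.resize(a[0][180:300,140:260],(400,400)),cv2.resize(a[1][260:380,210:330],(400,400))])
cv2.imwrite('pics/g1.png',c[:,:,::-1])
E
```

```text
t 12.0 [521.1 368.4 121.5] yaw -2.851 w 54.5 gf 64.3 F [ 0.2  0.3 -2.7] q6 0.32
shift before turn [  6.192 -11.555   0.253]  after turn [12.352  4.392  0.253] turn_z -0.2261 q6 end -1.61 tilt [0.0005 0.0004]
```

View pics/g1.png

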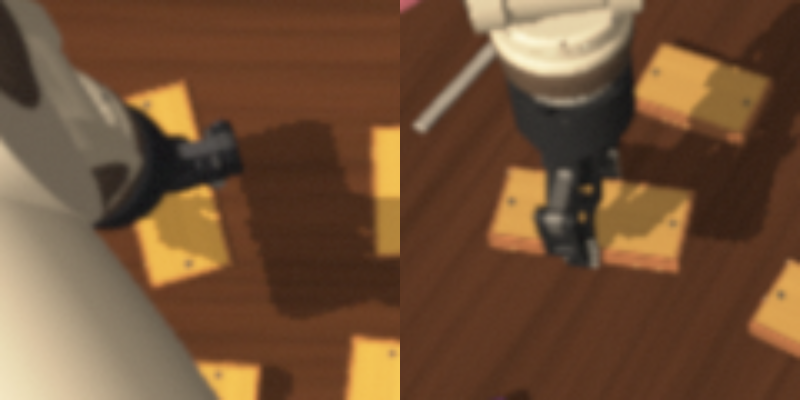

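Both pictures show plate a hanging level in the fingers, gripped near its middle. Carrying it to the base now.

Call:
apply_moves([
  [0,0,0,0,0,-0.0188],
  [0,0,0,0,0,-0.0188],
  [0,0,0,0,0,-0.0188],
  [0,0,0,0,0,-0.0188],
  [0,0,0,0,0,-0.0188],
  [0,0,0,0,0,-0.0188],
  [0,0,0,0,0,-0.0188],
  [0,0,0,0,0,-0.0188],
  [0,0,0,0,0,-0.0188],
  [0,0,0,0,0,-0.0188],
])

```text
time_s: 12.92
eef_pos: [520.7, 368.1, 120.4]
orientation: [[-0.093, -0.996, -0.001], [-0.996, 0.093, -0.001], [0.001, 0.001, -1.0]]
contact_force: [0.1, -0.5, -1.7]
grip_width: 54.5
grip_force: 64.3
```

Call:
apply_moves([
  [0,0,0,0,0,-0.0188],
  [0,0,0,0,0,-0.0193],
  [0.6,0.22,0,0,0,0],
  [0.95,0.338,0,0,0,0],
  [0.95,0.338,0,0,0,0],
  [0.95,0.338,0,0,0,0],
  [0.95,0.338,0,0,0,0],
  [0.95,0.338,0,0,0,0],
  [0.95,0.338,0,0,0,0],
  [0.95,0.338,0,0,0,0],
])

```text
time_s: 13.75
eef_pos: [481.6, 178.6, 120.6]
orientation: [[0.14, -0.99, -0.001], [-0.99, -0.14, -0.0], [0.0, 0.001, -1.0]]
contact_force: [0.3, -0.4, -0.9]
grip_width: 54.2
grip_force: 69.4
```

Call:
apply_moves([
  [0.95,0.338,0,0,0,0],
  [0.95,0.338,0,0,0,0],
  [0.95,0.338,0,0,0,0],
  [0.95,0.338,0,0,0,0],
  [0.95,0.338,0,0,0,0],
  [0.352,0.126,0.2,0,0,0],
  [0,0,0.3,0,0,0],
  [0,0,0.3,0,0,0],
  [0,0,0.2,0,0,0],
  [0,0,0,0,0,0],
])

```text
time_s: 14.58
eef_pos: [454.5, 47.9, 94.3]
orientation: [[0.141, -0.99, -0.003], [-0.99, -0.141, -0.0], [-0.0, 0.003, -1.0]]
contact_force: [0.5, -0.3, -2.3]
grip_width: 54.3
grip_force: 69.5
```

```bash
python3 g.py 455.5 47.3 84.5 1.711
```

```text
t 14.6 [454.5  47.9  94.3] yaw -1.430 w 54.3 gf 69.5 F [ 0.5 -0.3 -2.3] q6 -1.61
shift before turn [ 0.029 -0.036  0.394]  after turn [ 0.029 -0.036  0.394] turn_z 0.0002 q6 end -1.61 tilt [-0.0026 -0.0001]
```

Call:
apply_moves([
  [0.03,-0.036,0.15,0,0,0],
  [0,0,0.15,0,0,0],
  [0,0,0.1,0,0,0],
  [0,0,0.02,0,0,0],
  [0,0,0,0,0,0],
  [0,0,0,0,0,0],
  [0,0,0,0,0,0],
  [0,0,0,0,0,0],
  [0,0,0,0,0,0],
  [0,0,0,0,0,0],
])

```text
time_s: 15.42
eef_pos: [456.2, 46.5, 85.8]
orientation: [[0.14, -0.99, 0.0], [-0.99, -0.14, 0.0], [0.0, -0.0, -1.0]]
contact_force: [-0.0, -0.4, -1.5]
grip_width: 54.3
grip_force: 69.5
```

Call:
apply_moves([
  [0,0,0,0,0,0],
  [0,0,0,0,0,0],
  [0,0,0,0,0,0],
  [0,0,0,0,0,0],
  [0,0,0,0,0,0],
  [0,0,0,0,0,0],
  [0,0,0,0,0,0],
  [0,0,-0.3,0,0,0],
  [0,0,-0.7,0,0,0],
  [0,0,-0.9,0,0,0],
], claw=0.65)

```text
time_s: 16.25
eef_pos: [455.3, 46.5, 132.9]
orientation: [[0.14, -0.99, -0.003], [-0.99, -0.14, -0.0], [-0.0, 0.003, -1.0]]
contact_force: [0.3, 0.4, -0.6]
grip_width: 70.6
grip_force: 0.0
```

```bash
python3 g.py 653.5 -32.3 140 1.537
```

```text
t 16.2 [455.3  46.5 132.9] yaw -1.430 w 70.6 gf 0.0 F [ 0.3  0.4 -0.6] q6 -1.61
shift before turn [ 4.228 -7.408 -0.304]  after turn [ 2.881 -8.029 -0.306] turn_z 0.0277 q6 end -1.59 tilt [-0.0026 -0.0002]
```

Call:
apply_moves([
  [0,0,-0.15,0,0,0.0138],
  [0,0,-0.15,0,0,0.0138],
  [0.32,-0.892,0,0,0,0],
  [0.32,-0.892,0,0,0,0],
  [0.32,-0.892,0,0,0,0],
  [0.32,-0.892,0,0,0,0],
  [0.32,-0.892,0,0,0,0],
  [0.32,-0.892,0,0,0,0],
  [0.32,-0.892,0,0,0,0],
  [0.32,-0.892,0,0,0,0],
])

```text
time_s: 17.08
eef_pos: [633.4, -23.9, 141.0]
orientation: [[-0.033, -0.999, 0.0], [-0.999, 0.033, -0.0], [-0.0, -0.0, -1.0]]
contact_force: [-0.3, -0.2, 0.4]
grip_width: 70.4
grip_force: 0.0
```

Call:
apply_moves([
  [0.32,-0.892,0,0,0,0],
  [0,0,0,0,0,0],
  [0,0,0,0,0,0],
  [0,0,0,0,0,0],
  [0,0,0,0,0,0],
  [0,0,0,0,0,0],
  [0,0,0,0,0,0],
  [0,0,0,0,0,0],
  [0,0,0,0,0,0],
  [0,0,0,0,0,0],
])

```text
time_s: 17.92
eef_pos: [654.2, -32.0, 140.8]
orientation: [[-0.033, -0.999, 0.0], [-0.999, 0.033, -0.0], [0.0, -0.0, -1.0]]
contact_force: [-0.2, 0.1, -0.7]
grip_width: 70.3
grip_force: 0.0
```

```bash
python3 g.py 653.5 -32.3 102 1.537; python3 - <<'E'
from cell import vision
import cv2
import numpy as np
a=[vision.get_image(n)['frame'] for n in('top','side')]
c=np.hstack([cv2.resize(a[0][140:300,270:430],(400,400)),cv2.resize(a[1][160:280,260:380],(400,400))])
cv2.imwrite('pics/g2.png',c[:,:,::-1])
E
```

```text
t 17.9 [654.2 -32.  140.8] yaw -1.604 w 70.3 gf 0.0 F [-0.2  0.1 -0.7] q6 -1.59
shift before turn [0.014 0.03  1.552]  after turn [0.014 0.03  1.552] turn_z 0.0001 q6 end -1.59 tilt [ 0.0002 -0.    ]
```

View pics/g2.png

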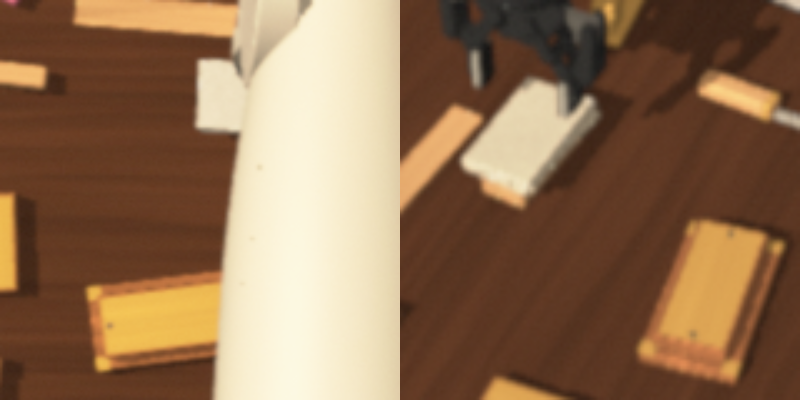

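```bash
python3 - <<'E'
from cell import vision
from h import *
d=vision.get_image('side'); d0=vision.get_image('top')
f=d['frame'].astype(int)
for P in([455,47,26],[455+9*0,47+67,12],[490,47,12],[420,47,12],[455,115,6]):
    u=proj(d,[P])[0].round().astype(int); print(P,u,f[u[1],u[0]])
gr=(f[:,:,1]/(f[:,:,0]+1.)*200).astype(np.uint8)
np.set_printoptions(linewidth=200)
u=proj(d,[[455,47,26]])[0].round().astype(int); print(gr[u[1]-30:u[1]+32:3,u[0]-30:u[0]+32:3])
for lo in(138,146,152): 
    m=np.where(f[:,:,0]>140,gr,0); print(lo,fit(d,'plate_a',(455,47,1.71),12,lo=lo,top=True,mask=m))
print(fit(d,'base',(455,47,1.71),0,lo=150))
E
```

```text
[455, 47, 26] [354 245] [221 164  84]
[455, 114, 12] [343 267] [207 128  78]
[490, 47, 12] [341 245] [171 106  64]
[420, 47, 12] [366 253] [148  91  55]
[455, 115, 6] [343 269] [209 129  79]
[[116 118 119 118 115 118 121 116 117 116 118 119 114 116 119 117 122 117 121 114 119]
 [118 119 116 116 120 117 119 117 118 117 115 117 118 120 120 119 120 119 119 117 115]
 [115 118 118 114 117 119 119 115 118 118 116 120 118 117 120 118 117 115 119 117 114]
 [119 115 119 118 116 116 117 115 116 118 116 117 118 122 116 118 118 118 118 121 117]
 [117 116 121 120 121 118 121 120 141 144 142 134 135 123 114 120 120 120 118 117 117]
 [117 118 115 118 118 119 119 127 135 147 146 147 148 146 142 134 121 118 119 116 117]
 [113 117 114 115 119 120 118 120 143 148 147 147 147 147 146 130 146 138 120 119 119]
 [115 119 117 119 120 118 120 125 148 147 147 147 147 149 143 123 130 123 120 119 118]
 [118 119 118 118 117 116 120 137 148 148 147 147 147 149 133 121 121 119 117 118 118]
 [120 116 120 119 120 117 120 147 148 149 147 148 148 147 125 121 119 120 118 120 117]
 [118 116 119 117 120 122 131 147 148 1
[... 557 characters left out ...]
115 119 118]
 [120 118 121 137 131 122 122 125 121 122 122 121 121 123 116 117 119 117 114 121 119]
 [118 118 117 120 121 124 122 124 122 122 122 141 144 125 115 118 119 119 115 117 119]
 [117 118 117 118 115 116 117 118 126 123 123 134 140 119 119 117 120 117 117 119 120]
 [117 117 118 119 117 115 116 119 115 122 123 119 121 120 118 120 118 119 117 115 117]]
138 (array([458.80692821,  41.89241082,   1.74944186]), np.float64(183.00367736816406))
146 (array([459.60961038,  38.52002203,   1.7280662 ]), np.float64(264.3485412597656))
152 (array([ 579.        , -137.        ,    2.44333333]), np.float64(24.9375))
(array([458.7465541 ,  42.9134938 ,   1.70676331]), np.float64(255.17230224609375))
```

Call:
apply_moves([
  [0.014,0.03,0.3,0,0,0],
  [0,0,0.5,0,0,0],
  [0,0,0.4,0,0,0],
  [0,0,0.2,0,0,0],
  [0,0,0.03,0,0,0],
  [0,0,0,0,0,0],
  [0,0,0,0,0,0],
  [0,0,0,0,0,0],
  [0,0,0,0,0,0],
  [0,0,0,0,0,0],
])

```text
time_s: 18.95
eef_pos: [653.8, -32.4, 105.4]
orientation: [[-0.033, -0.999, 0.001], [-0.999, 0.033, -0.0], [-0.0, -0.001, -1.0]]
contact_force: [0.1, -0.6, -0.1]
grip_width: 70.3
grip_force: 0.0
```

Call:
apply_moves([
  [0,0,0,0,0,0],
  [0,0,0,0,0,0],
  [0,0,0,0,0,0],
  [0,0,0,0,0,0],
  [0,0,0,0,0,0],
  [0,0,0,0,0,0],
  [0,0,0,0,0,0],
  [0,0,0,0,0,0],
  [0,0,0,0,0,0],
  [0,0,0,0,0,0],
], claw=0.2, squeeze=30)

```text
time_s: 19.78
eef_pos: [653.8, -32.4, 105.6]
orientation: [[-0.033, -0.999, 0.001], [-0.999, 0.033, -0.0], [0.0, -0.001, -1.0]]
contact_force: [-1.6, -0.4, 6.0]
grip_width: 60.4
grip_force: 32.7
```

```bash
python3 g.py 560 -150 135 1.537
```

```text
t 19.8 [653.8 -32.4 105.6] yaw -1.604 w 60.4 gf 32.7 F [-1.6 -0.4  6. ] q6 -1.59
shift before turn [ 4.826  3.594 -1.178]  after turn [ 4.828  3.59  -1.178] turn_z 0.0001 q6 end -1.80 tilt [ 0.001  -0.0001]
```

Call:
apply_moves([
  [0,0,-0.1,0,0,0],
  [0,0,-0.2,0,0,0],
  [0,0,-0.3,0,0,0],
  [0,0,-0.4,0,0,0],
  [0,0,-0.2,0,0,0],
  [0.8,0.6,0,0,0,0],
  [0.8,0.6,0,0,0,0],
  [0.8,0.6,0,0,0,0],
  [0.8,0.6,0,0,0,0],
  [0.8,0.6,0,0,0,0],
])

```text
time_s: 20.62
eef_pos: [574.7, -130.6, 135.6]
orientation: [[-0.033, -0.999, 0.001], [-0.999, 0.033, -0.0], [0.0, -0.001, -1.0]]
contact_force: [0.2, -1.1, -0.5]
grip_width: 60.4
grip_force: 32.5
```

Call:
apply_moves([
  [0.8,0.6,0,0,0,0],
  [0,0,0,0,0,0],
  [0,0,0,0,0,0],
  [0,0,0,0,0,0],
  [0,0,0,0,0,0],
  [0,0,0,0,0,0],
  [0,0,0,0,0,0],
  [0,0,0,0,0,0],
  [0,0,0,0,0,0],
  [0,0,0,0,0,0],
])

```text
time_s: 21.45
eef_pos: [559.7, -149.2, 134.8]
orientation: [[-0.033, -0.999, -0.0], [-0.999, 0.033, 0.0], [-0.0, 0.0, -1.0]]
contact_force: [-0.4, -0.9, -0.5]
grip_width: 60.2
grip_force: 32.5
```

```bash
python3 g.py 455 47 135 1.711; python3 - <<'E'
from cell import vision
from h import *
d=vision.get_image('top'); np.save('d1.npy',d,allow_pickle=True)
a=d['frame']; s=vision.get_image('side')['frame']
c=np.hstack([cv2.resize(a[140:300,290:450],(400,400)),cv2.resize(s[100:260,260:420],(400,400))])
cv2.imwrite('pics/g3.png',c[:,:,::-1])
f=a.astype(int); gr=np.clip(f[:,:,1]*200/(f[:,:,0]+1.),0,255).astype(np.uint8)
for P in([455,47,26],[490,47,12],[420,47,12]):
    u=proj(d,[P])[0].round().astype(int); print(f[u[1],u[0]],gr[u[1],u[0]])
m=cv2.morphologyEx(np.where(f[:,:,0]>170,gr,0).astype(np.uint8),cv2.MORPH_OPEN,np.ones((9,9)))
for lo in(150,157,165): print(lo,fit(d,'plate_a',(455,47,1.71),12,lo=lo,top=True,mask=m))
print(fit(d,'base',(455,47,1.71),0,lo=195))
x=ray(d,(374,180),34); bl=a[:,:,2]
print('sheet1',fit(d,'sheet',(x[0],x[1],1.54),27,lo=190,top=True,mask=bl))
E
```

```text
t 21.4 [ 559.7 -149.2  134.8] yaw -1.604 w 60.2 gf 32.5 F [-0.4 -0.9 -0.5] q6 -1.80
shift before turn [-7.705e+00  4.445e+00 -7.000e-03]  after turn [-8.355e+00  3.052e+00 -7.000e-03] turn_z -0.0275 q6 end -1.61 tilt [-0.0002  0.0001]
[242 193  85] 158
[198 120  66] 120
[174 106  60] 121
150 (array([455.45173144,  47.27756674,   1.69567864]), np.float64(333.4691162109375))
157 (array([458.5566962 ,  39.78644259,   1.73433276]), np.float64(862.2421264648438))
165 (array([6.03000000e+02, 5.10000000e+01, 3.76666667e-01]), np.float64(0.0))
(array([455.14776823,  46.50233871,   1.70945398]), np.float64(551.0880126953125))
sheet1 (array([654.15430117, -35.53351892,   1.54195507]), np.float64(176.7676544189453))
```

View pics/g3.png

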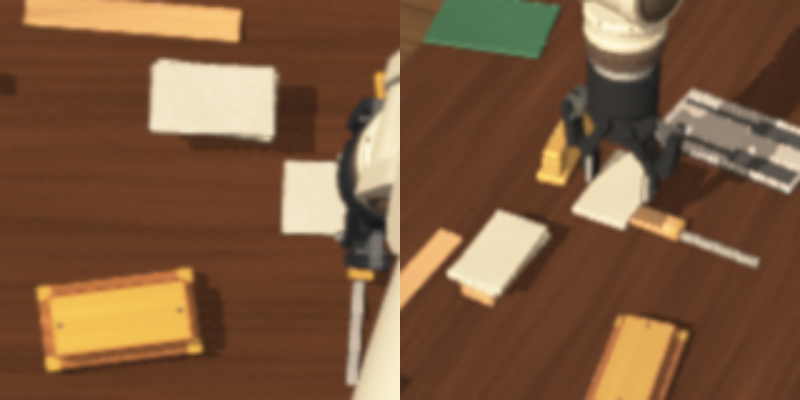

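Both pictures show plate a lying on the base with nearly even margins, and the board held level in the fingers. Next I refit with thresholds for the dimmer light.

```bash
python3 - <<'E'
from h import *
d=np.load('d1.npy',allow_pickle=True).item()
a=d['frame']; f=a.astype(int); gr=np.clip(f[:,:,1]*200/(f[:,:,0]+1.),0,255).astype(np.uint8)
u=proj(d,[[455,150,0]])[0].astype(int); print(f[u[1],u[0]])
m=cv2.morphologyEx(np.where(f[:,:,0]>150,gr,0).astype(np.uint8),cv2.MORPH_OPEN,np.ones((9,9)))
for lo in(135,140,145): print(lo,fit(d,'plate_a',(455,47,1.71),12,lo=lo,top=True,mask=m))
for lo in(130,145,160): print(lo,fit(d,'base',(455,47,1.71),0,lo=lo,top=True))
x=ray(d,(374,180),34); bl=a[:,:,2]
for lo in(110,140,165,180):print('sheet1',fit(d,'sheet',(x[0],x[1],1.54),27,lo=lo,top=True,mask=bl))
E
```

```text
[99 58 33]
135 (array([455.74898576,  44.40470558,   1.69230349]), np.float64(175.3019561767578))
140 (array([455.66746199,  44.24183741,   1.67476872]), np.float64(223.4693603515625))
145 (array([455.96095319,  43.89926037,   1.66987824]), np.float64(279.7730407714844))
130 (array([455.37779641,  48.22368138,   1.70572958]), np.float64(73.40931701660156))
145 (array([455.48696514,  47.68438859,   1.70682321]), np.float64(170.3546600341797))
160 (array([455.11056067,  47.152375  ,   1.70971028]), np.float64(256.5845642089844))
sheet1 (array([653.23889193, -35.53121645,   1.5415085 ]), np.float64(139.96470642089844))
sheet1 (array([653.09500052, -35.60970017,   1.53230277]), np.float64(51.73603057861328))
sheet1 (array([652.97771233, -35.83096959,   1.51969576]), np.float64(86.48700714111328))
sheet1 (array([653.4215245 , -35.59602393,   1.51756288]), np.float64(133.32916259765625))
```

```bash
cat >> h.py <<'E'
def edges(d,kind,p,z,ch='gr',win=9):
    """profile edge fit of top face at height z around pose p; returns corrected pose, measured L,W"""
    f=d['frame'].astype(np.float32)
    im={'gr':f[:,:,1]*200/(f[:,:,0]+1),'r':f[:,:,0],'b':f[:,:,2]}[ch].astype(np.float32)
    l,w,_=DIM[kind]; p=np.array(p,float)
    for it in range(3):
        c,s=np.cos(p[2]),np.sin(p[2]); R=np.array([[c,-s],[s,c]])
        def edge(ax,sg,lat):   # position of edge along ax at lateral band lat
            n=np.arange(-win,win+.01,.25); h=(l,w)[ax]/2
            q=np.zeros((len(lat),len(n),2)); q[...,ax]=sg*h+n*sg; q[...,1-ax]=lat[:,None]
            P=q.reshape(-1,2)@R.T+p[:2]; uv=proj(d,np.c_[P,np.full(len(P),z)]).astype(np.float32)
            v=cv2.remap(im,uv[:,0].reshape(len(lat),-1),uv[:,1].reshape(len(lat),-1),cv2.INTER_LINEAR).mean(0)
            g=-np.gradient(cv2.GaussianBlur(v[None],(0,0),3)[0]); g=np.clip(g,0,None); g=np.where(g>.5*g.max(),g,0)
            k=np.argmax(g); m=abs(n-n[k])<3; return (g*n*m).sum()/(g*m).sum()
        L=[edge(0,1,np.linspace(-.3,.3,15)*w),edge(0,-1,np.linspace(-.3,.3,15)*w)]
        a=np.linspace(-.35,-.1,12)*l; E={(sg,k):edge(1,sg,a*k) for sg in(1,-1) for k in(1,-1)}
        dx=(L[0]-L[1])/2; dy=(E[1,1]+E[1,-1]-E[-1,1]-E[-1,-1])/4
        da=((E[1,-1]-E[1,1])-(E[-1,-1]-E[-1,1]))/2/(.45*l)   # lat>0 is k=-1
        p=p+[*(R@[dx,dy]),da]
    return p.round(3),round(l+L[0]+L[1],1),round(w+(E[1,1]+E[1,-1]+E[-1,1]+E[-1,-1])/2,1)
E
python3 - <<'E'
from h import *
d=np.load('d1.npy',allow_pickle=True).item(); d0=np.load('d.npy',allow_pickle=True).item()
print('base0',edges(d0,'base',(455.5,47.3,1.711),12,'r'),edges(d0,'plate_b',(367.4,230.6,-.09),14,'r'),edges(d0,'plate_c',(522.6,214.2,.05),14,'r'),edges(d0,'plate_d',(368.8,345.7,-.06),14,'r'))
print('base1',edges(d,'base',(455.5,47.3,1.711),12,'r'))
print('a',edges(d,'plate_a',(455.5,47.3,1.711),26,'gr',6),edges(d,'plate_a',(455.5,47.3,1.711),26,'r',6))
for ch in 'rb':print('sheet1',edges(d,'sheet',(653.2,-35.5,1.535),34,ch))
print('sheet2',edges(d0,'sheet',(653.5,-32.3,1.535),41,'b'))
E
```

```text
base0 (array([455.187,  46.869,   1.705]), np.float64(141.1), np.float64(75.9)) (array([ 3.67284e+02,  2.30291e+02, -9.00000e-02]), np.float64(108.5), np.float64(57.0)) (array([5.22382e+02, 2.13892e+02, 5.50000e-02]), np.float64(90.1), np.float64(56.7)) (array([ 3.68899e+02,  3.45327e+02, -5.80000e-02]), np.float64(72.0), np.float64(56.7))
base1 (array([454.561,  49.703,   1.706]), np.float64(134.3), np.float64(75.8))
a (array([455.97 ,  46.252,   1.71 ]), np.float64(120.8), np.float64(50.6)) (array([454.991,  50.057,   1.708]), np.float64(131.9), np.float64(52.7))
sheet1 (array([653.315, -35.554,   1.53 ]), np.float64(112.0), np.float64(64.5))
sheet1 (array([653.201, -35.659,   1.525]), np.float64(112.2), np.float64(64.9))
sheet2 (array([653.385, -32.371,   1.547]), np.float64(113.5), np.float64(64.3))
```

Call:
apply_moves([
  [0,0,0,0,0,-0.0135],
  [0,0,0,0,0,-0.0135],
  [-0.835,0.305,0,0,0,0],
  [-0.835,0.305,0,0,0,0],
  [-0.835,0.305,0,0,0,0],
  [-0.835,0.305,0,0,0,0],
  [-0.835,0.305,0,0,0,0],
  [-0.835,0.305,0,0,0,0],
  [-0.835,0.305,0,0,0,0],
  [-0.835,0.305,0,0,0,0],
])

```text
time_s: 22.38
eef_pos: [475.9, 8.6, 135.0]
orientation: [[0.136, -0.991, 0.0], [-0.991, -0.136, 0.0], [0.0, -0.0, -1.0]]
contact_force: [0.1, 1.0, -0.4]
grip_width: 60.5
grip_force: 32.6
```

Call:
apply_moves([
  [-0.835,0.305,0,0,0,0],
  [-0.835,0.305,0,0,0,0],
  [0,0,0.4,0,0,0],
  [0,0,0.4,0,0,0],
  [0,0,0,0,0,0],
  [0,0,0,0,0,0],
  [0,0,0,0,0,0],
  [0,0,0,0,0,0],
  [0,0,0,0,0,0],
  [0,0,0,0,0,0],
])

```text
time_s: 23.22
eef_pos: [456.0, 46.8, 115.1]
orientation: [[0.136, -0.991, 0.0], [-0.991, -0.136, 0.0], [0.0, -0.0, -1.0]]
contact_force: [-0.3, -0.1, -0.8]
grip_width: 60.4
grip_force: 32.6
```

```bash
python3 g.py 455.2 46.9 98.3 1.707
```

```text
t 23.2 [456.   46.8 115.1] yaw -1.435 w 60.4 gf 32.6 F [-0.3 -0.1 -0.8] q6 -1.60
shift before turn [-0.008  0.031  0.673]  after turn [-0.008  0.031  0.673] turn_z -0.0000 q6 end -1.60 tilt [0.0003 0.    ]
```

Call:
apply_moves([
  [0,0.03,0.25,0,0,0],
  [0,0,0.25,0,0,0],
  [0,0,0.17,0,0,0],
  [0,0,0,0,0,0],
  [0,0,0,0,0,0],
  [0,0,0,0,0,0],
  [0,0,0,0,0,0],
  [0,0,0,0,0,0],
  [0,0,0,0,0,0],
  [0,0,0,0,0,0],
])

```text
time_s: 24.05
eef_pos: [454.9, 47.0, 98.1]
orientation: [[0.136, -0.991, -0.0], [-0.991, -0.136, -0.0], [-0.0, 0.0, -1.0]]
contact_force: [-0.5, -0.9, -0.3]
grip_width: 60.4
grip_force: 32.6
```

Call:
apply_moves([
  [0,0,0,0,0,0],
  [0,0,0,0,0,0],
  [0,0,0,0,0,0],
  [0,0,0,0,0,0],
  [0,0,0,0,0,0],
  [0,0,0,0,0,0],
  [0,0,-0.2,0,0,0],
  [0,0,-0.5,0,0,0],
  [0,0,-0.7,0,0,0],
  [0,0,-0.4,0,0,0],
], claw=0.65)

```text
time_s: 24.88
eef_pos: [455.3, 47.0, 145.0]
orientation: [[0.136, -0.991, 0.001], [-0.991, -0.136, 0.0], [0.0, -0.001, -1.0]]
contact_force: [0.2, 0.6, 0.3]
grip_width: 70.3
grip_force: 0.0
```

```bash
python3 g.py 367.3 230.4 73 -0.09
```

```text
t 24.9 [455.3  47.  145. ] yaw -1.434 w 70.3 gf 0.0 F [0.2 0.6 0.3] q6 -1.60
shift before turn [-7.746  2.493  2.875]  after turn [-4.165 -6.985  2.888] turn_z -0.2139 q6 end -2.49 tilt [0.0013 0.0002]
```

Call:
apply_moves([
  [0,0,0,0,0,-0.0194],
  [0,0,0,0,0,-0.0194],
  [0,0,0,0,0,-0.0194],
  [0,0,0,0,0,-0.0194],
  [0,0,0,0,0,-0.0194],
  [0,0,0,0,0,-0.0194],
  [0,0,0,0,0,-0.0194],
  [0,0,0,0,0,-0.0194],
  [0,0,0,0,0,-0.0194],
  [0,0,0,0,0,-0.0194],
])

```text
time_s: 25.72
eef_pos: [455.1, 47.0, 143.4]
orientation: [[0.978, -0.208, 0.0], [-0.208, -0.978, 0.0], [0.0, -0.0, -1.0]]
contact_force: [-0.6, -1.0, -0.3]
grip_width: 70.5
grip_force: 0.0
```

Call:
apply_moves([
  [0,0,0,0,0,-0.0198],
  [-0.52,-0.873,0,0,0,0],
  [-0.52,-0.873,0,0,0,0],
  [-0.52,-0.873,0,0,0,0],
  [-0.52,-0.873,0,0,0,0],
  [-0.52,-0.873,0,0,0,0],
  [-0.52,-0.873,0,0,0,0],
  [-0.52,-0.873,0,0,0,0],
  [-0.52,-0.873,0,0,0,0],
  [0,0,0,0,0,0],
])

```text
time_s: 26.55
eef_pos: [366.0, 233.0, 143.5]
orientation: [[0.996, -0.088, 0.0], [-0.088, -0.996, 0.001], [0.0, -0.001, -1.0]]
contact_force: [0.6, -0.4, 0.1]
grip_width: 70.6
grip_force: 0.0
```

Call:
apply_moves([
  [0,0,0.5,0,0,0],
  [0,0,0.6,0,0,0],
  [0,0,0.6,0,0,0],
  [0,0,0.5,0,0,0],
  [0,0,0.4,0,0,0],
  [0,0,0.27,0,0,0],
  [0,0,0,0,0,0],
  [0,0,0,0,0,0],
  [0,0,0,0,0,0],
  [0,0,0,0,0,0],
])

```text
time_s: 27.38
eef_pos: [367.7, 230.5, 72.2]
orientation: [[0.996, -0.091, 0.001], [-0.091, -0.996, 0.001], [0.001, -0.001, -1.0]]
contact_force: [1.0, 0.4, 0.3]
grip_width: 70.4
grip_force: 0.0
```

Call:
apply_moves([
  [0,0,0,0,0,0],
  [0,0,0,0,0,0],
  [0,0,0,0,0,0],
  [0,0,0,0,0,0],
  [0,0,0,0,0,0],
  [0,0,0,0,0,0],
  [0,0,0,0,0,0],
  [0,0,0,0,0,0],
  [0,0,0,0,0,0],
  [0,0,0,0,0,0],
], claw=-0.2, squeeze=60)

```text
time_s: 28.22
eef_pos: [367.7, 230.5, 72.4]
orientation: [[0.996, -0.091, 0.001], [-0.091, -0.996, 0.001], [0.001, -0.001, -1.0]]
contact_force: [-1.1, -1.1, 6.2]
grip_width: 54.1
grip_force: 64.2
```

Call:
apply_moves([
  [0,0,-0.1,0,0,0],
  [0,0,-0.3,0,0,0],
  [0,0,-0.4,0,0,0],
  [0,0,-0.5,0,0,0],
  [0,0,-0.5,0,0,0],
  [0,0,-0.5,0,0,0],
  [0,0,-0.3,0,0,0],
  [0,0,0,0,0,0],
  [0,0,0,0,0,0],
  [0,0,0,0,0,0],
])

```text
time_s: 29.05
eef_pos: [367.0, 230.2, 135.9]
orientation: [[0.996, -0.091, -0.001], [-0.091, -0.996, -0.0], [-0.001, 0.0, -1.0]]
contact_force: [0.4, -0.1, -1.4]
grip_width: 54.1
grip_force: 63.6
```

```bash
python3 g.py 455.2 46.9 107 1.707
```

```text
t 29.1 [367.  230.2 135.9] yaw -0.091 w 54.1 gf 63.6 F [ 0.4 -0.1 -1.4] q6 -2.49
shift before turn [4.178 6.98  1.156]  after turn [ 7.743 -2.499  1.149] turn_z 0.2139 q6 end -1.60 tilt [-0.0006 -0.0004]
```

Call:
apply_moves([
  [0,0,0,0,0,0.0194],
  [0,0,0,0,0,0.0194],
  [0,0,0,0,0,0.0194],
  [0,0,0,0,0,0.0194],
  [0,0,0,0,0,0.0194],
  [0,0,0,0,0,0.0194],
  [0,0,0,0,0,0.0194],
  [0,0,0,0,0,0.0194],
  [0,0,0,0,0,0.0194],
  [0,0,0,0,0,0.0194],
])

```text
time_s: 29.88
eef_pos: [366.9, 230.1, 135.5]
orientation: [[0.252, -0.968, -0.001], [-0.968, -0.252, -0.001], [0.0, 0.001, -1.0]]
contact_force: [0.1, 0.0, -1.6]
grip_width: 54.3
grip_force: 63.6
```

Call:
apply_moves([
  [0,0,0,0,0,0.0198],
  [0.86,-0.2777,0,0,0,0],
  [0.86,-0.2777,0,0,0,0],
  [0.86,-0.2777,0,0,0,0],
  [0.86,-0.2777,0,0,0,0],
  [0.86,-0.2777,0,0,0,0],
  [0.86,-0.2777,0,0,0,0],
  [0.86,-0.2777,0,0,0,0],
  [0.86,-0.2777,0,0,0,0],
  [0.86,-0.2777,0,0,0,0],
])

```text
time_s: 30.72
eef_pos: [455.4, 46.0, 135.5]
orientation: [[0.136, -0.991, -0.001], [-0.991, -0.136, -0.0], [-0.0, 0.001, -1.0]]
contact_force: [0.2, -0.4, -1.3]
grip_width: 54.4
grip_force: 63.6
```

Call:
apply_moves([
  [0,0,0.3,0,0,0],
  [0,0,0.3,0,0,0],
  [0,0,0,0,0,0],
  [0,0,0,0,0,0],
  [0,0,0,0,0,0],
  [0,0,0,0,0,0],
  [0,0,0,0,0,0],
  [0,0,0,0,0,0],
  [0,0,0,0,0,0],
  [0,0,0,0,0,0],
])

```text
time_s: 31.55
eef_pos: [455.5, 47.2, 121.5]
orientation: [[0.136, -0.991, 0.0], [-0.991, -0.136, 0.0], [-0.0, -0.0, -1.0]]
contact_force: [-0.2, -0.1, -2.1]
grip_width: 54.4
grip_force: 63.6
```

```bash
python3 g.py 455.2 46.9 106.1 1.707
```

```text
t 31.6 [455.5  47.2 121.5] yaw -1.434 w 54.4 gf 63.6 F [-0.2 -0.1 -2.1] q6 -1.60
shift before turn [0.01  0.015 0.617]  after turn [0.01  0.015 0.617] turn_z 0.0001 q6 end -1.60 tilt [0.0003 0.    ]
```

Call:
apply_moves([
  [0.01,0.015,0.25,0,0,0],
  [0,0,0.2,0,0,0],
  [0,0,0.13,0,0,0],
  [0,0,0.035,0,0,0],
  [0,0,0,0,0,0],
  [0,0,0,0,0,0],
  [0,0,0,0,0,0],
  [0,0,0,0,0,0],
  [0,0,0,0,0,0],
  [0,0,0,0,0,0],
])

```text
time_s: 32.38
eef_pos: [455.2, 46.8, 106.0]
orientation: [[0.136, -0.991, 0.0], [-0.991, -0.136, -0.0], [0.0, -0.0, -1.0]]
contact_force: [-0.4, -0.1, -1.6]
grip_width: 54.4
grip_force: 63.7
```

Call:
apply_moves([
  [0,0,0,0,0,0],
  [0,0,0,0,0,0],
  [0,0,0,0,0,0],
  [0,0,0,0,0,0],
  [0,0,0,0,0,0],
  [0,0,0,0,0,0],
  [0,0,-0.2,0,0,0],
  [0,0,-0.5,0,0,0],
  [0,0,-0.6,0,0,0.0142],
  [0,0,-0.2,0,0,0.0142],
], claw=0.65)

```text
time_s: 33.22
eef_pos: [455.7, 46.9, 145.7]
orientation: [[-0.046, -0.999, 0.002], [-0.999, 0.046, 0.0], [-0.0, -0.002, -1.0]]
contact_force: [1.2, -0.3, -0.6]
grip_width: 70.7
grip_force: 0.0
```

Call:
apply_moves([
  [0.328,-0.895,0,0,0,0],
  [0.328,-0.895,0,0,0,0],
  [0.328,-0.895,0,0,0,0],
  [0.328,-0.895,0,0,0,0],
  [0.328,-0.895,0,0,0,0],
  [0.328,-0.895,0,0,0,0],
  [0.328,-0.895,0,0,0,0],
  [0.328,-0.895,0,0,0,0],
  [0.328,-0.895,0,0,0,0],
  [0,0,0,0,0,0],
])

```text
time_s: 34.05
eef_pos: [656.0, -36.9, 142.7]
orientation: [[-0.043, -0.999, 0.001], [-0.999, 0.043, -0.0], [0.0, -0.001, -1.0]]
contact_force: [0.3, -0.1, 0.0]
grip_width: 70.7
grip_force: 0.0
```

Call:
apply_moves([
  [0,0,0.4,0,0,0],
  [0,0,0.4,0,0,0],
  [0,0,0,0,0,0],
  [0,0,0,0,0,0],
  [0,0,0,0,0,0],
  [0,0,0,0,0,0],
  [0,0,0,0,0,0],
  [0,0,0,0,0,0],
  [0,0,0,0,0,0],
  [0,0,0,0,0,0],
])

```text
time_s: 34.88
eef_pos: [653.3, -35.4, 123.7]
orientation: [[-0.042, -0.999, 0.0], [-0.999, 0.042, -0.0], [-0.0, -0.0, -1.0]]
contact_force: [-0.1, 0.2, -0.3]
grip_width: 70.2
grip_force: 0.0
```

```bash
python3 g.py 653.2 -35.6 98.6 1.528
```

```text
t 34.9 [653.3 -35.4 123.7] yaw -1.613 w 70.2 gf 0.0 F [-0.1  0.2 -0.3] q6 -1.58
shift before turn [0.009 0.004 1.005]  after turn [0.009 0.004 1.005] turn_z 0.0001 q6 end -1.58 tilt [ 0.0003 -0.    ]
```

Call:
apply_moves([
  [0,0,0.4,0,0,0],
  [0,0,0.4,0,0,0],
  [0,0,0.17,0,0,0],
  [0,0,0.03,0,0,0],
  [0,0,0,0,0,0],
  [0,0,0,0,0,0],
  [0,0,0,0,0,0],
  [0,0,0,0,0,0],
  [0,0,0,0,0,0],
  [0,0,0,0,0,0],
])

```text
time_s: 35.72
eef_pos: [653.4, -35.4, 98.8]
orientation: [[-0.042, -0.999, 0.0], [-0.999, 0.042, -0.0], [0.0, -0.0, -1.0]]
contact_force: [0.1, 1.1, -1.1]
grip_width: 70.4
grip_force: 0.0
```

Call:
apply_moves([
  [0,0,0,0,0,0],
  [0,0,0,0,0,0],
  [0,0,0,0,0,0],
  [0,0,0,0,0,0],
  [0,0,0,0,0,0],
  [0,0,0,0,0,0],
  [0,0,0,0,0,0],
  [0,0,0,0,0,0],
  [0,0,0,0,0,0],
  [0,0,0,0,0,0],
], claw=0.2, squeeze=30)

```text
time_s: 36.55
eef_pos: [653.4, -35.4, 99.0]
orientation: [[-0.042, -0.999, 0.001], [-0.999, 0.042, 0.0], [-0.0, -0.001, -1.0]]
contact_force: [-1.6, 0.3, 5.9]
grip_width: 60.1
grip_force: 32.6
```

Call:
apply_moves([
  [0,0,-0.1,0,0,0],
  [0,0,-0.3,0,0,0],
  [0,0,-0.5,0,0,0],
  [0,0,-0.6,0,0,0],
  [0,0,-0.5,0,0,0],
  [0.79,0.588,0,0,0,0],
  [0.79,0.588,0,0,0,0],
  [0.79,0.588,0,0,0,0],
  [0.79,0.588,0,0,0,0],
  [0.79,0.588,0,0,0,0],
])

```text
time_s: 37.38
eef_pos: [575.1, -131.7, 149.7]
orientation: [[-0.042, -0.999, 0.001], [-0.999, 0.042, -0.0], [0.0, -0.001, -1.0]]
contact_force: [0.0, 0.2, 0.1]
grip_width: 60.2
grip_force: 32.5
```

Call:
apply_moves([
  [0.79,0.588,0,0,0,0],
  [0,0,0,0,0,0],
  [0,0,0,0,0,0],
  [0,0,0,0,0,0],
  [0,0,0,0,0,0],
  [0,0,0,0,0,0],
  [0,0,0,0,0,0],
  [0,0,0,0,0,0],
  [0,0,0,0,0,0],
  [0,0,0,0,0,0],
])

```text
time_s: 38.22
eef_pos: [560.3, -149.9, 148.4]
orientation: [[-0.042, -0.999, -0.0], [-0.999, 0.042, 0.0], [-0.0, 0.0, -1.0]]
contact_force: [-1.2, -0.3, -0.9]
grip_width: 60.0
grip_force: 32.5
```

```bash
python3 g.py 455.2 46.9 119.6 1.707; python3 - <<'E'
from cell import vision
from h import *
d=vision.get_image('top'); np.save('d2.npy',d,allow_pickle=True)
a=d['frame']; s=vision.get_image('side')['frame']
c=np.hstack([cv2.resize(a[140:300,290:450],(400,400)),cv2.resize(s[130:290,260:420],(400,400))])
cv2.imwrite('pics/g4.png',c[:,:,::-1])
print('b',edges(d,'plate_b',(455.2,46.9,1.706),47,'gr',6))
for ch in 'rb':print('sheet on a',edges(d,'sheet',(455.2,46.9,1.706),33,ch,6))
for ch in 'rb':print('sheet0',edges(d,'sheet',(653.2,-35.5,1.535),27,ch))
for u,v,a in((274,170,1.47),(434,237,3.07)):
    x=ray(d,(u,v),8); print('knife',fit(d,'knife',(x[0],x[1],a),lo=150))
E
```

```text
t 38.2 [ 560.3 -149.9  148.4] yaw -1.612 w 60.0 gf 32.5 F [-1.2 -0.3 -0.9] q6 -1.79
shift before turn [-7.69   4.526  1.154]  after turn [-8.369  3.095  1.154] turn_z -0.0283 q6 end -1.60 tilt [-0.0001  0.0001]
b (array([453.804,  51.292,   1.706]), np.float64(108.9), np.float64(63.4))
sheet on a (array([459.406,  50.989,   1.702]), np.float64(113.8), np.float64(63.4))
sheet on a (array([454.419,  49.466,   1.71 ]), np.float64(111.1), np.float64(64.9))
sheet0 (array([654.363, -37.523,   1.457]), np.float64(111.7), np.float64(63.2))
sheet0 (array([654.323, -37.544,   1.457]), np.float64(111.9), np.float64(63.5))
knife (array([680.13592891, 197.8969948 ,   1.4604725 ]), np.float64(73.50882720947266))
knife (array([ 575.69898085, -145.48659627,    3.39156031]), np.float64(1336.69970703125))
```

View pics/g4.png

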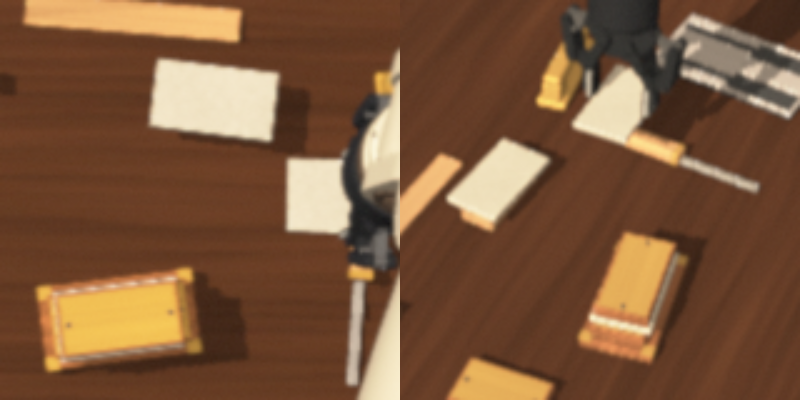

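```bash
sed -i "s/'b':f\[:,:,2\]}/'b':f[:,:,2],'gb':f[:,:,1]-f[:,:,2]}/; s/l,w,_=DIM\[kind\]; p=np/l,w,_=DIM[kind]; l,w=(l-5.2,w-5.4) if ch=='gb' else (l,w); p=np/" h.py
python3 - <<'E'
from h import *
d=np.load('d2.npy',allow_pickle=True).item(); d1=np.load('d1.npy',allow_pickle=True).item()
print('a',edges(d1,'plate_a',(455.2,46.9,1.706),26,'gb',6))
print('b',edges(d,'plate_b',(455.2,46.9,1.706),47,'gb',6))
print('b',edges(d,'plate_b',(455.2,46.9,1.706),47,'gb',4.5))
E
```

```text
a (array([455.767,  45.815,   1.71 ]), np.float64(121.9), np.float64(51.4))
b (array([454.701,  46.715,   1.708]), np.float64(101.8), np.float64(51.4))
b (array([454.709,  46.716,   1.708]), np.float64(101.8), np.float64(51.4))
```

Call:
apply_moves([
  [0,0,0,0,0,-0.0141],
  [0,0,0,0,0,-0.0142],
  [-0.837,0.3095,0,0,0,0],
  [-0.837,0.3095,0,0,0,0],
  [-0.837,0.3095,0,0,0,0],
  [-0.837,0.3095,0,0,0,0],
  [-0.837,0.3095,0,0,0,0],
  [-0.837,0.3095,0,0,0,0],
  [-0.837,0.3095,0,0,0,0],
  [-0.837,0.3095,0,0,0,0],
])

```text
time_s: 39.15
eef_pos: [475.5, 8.2, 148.6]
orientation: [[0.135, -0.991, 0.0], [-0.991, -0.135, 0.0], [0.0, -0.0, -1.0]]
contact_force: [-0.2, 0.0, -0.8]
grip_width: 60.3
grip_force: 32.5
```

Call:
apply_moves([
  [-0.837,0.3095,0,0,0,0],
  [-0.837,0.3095,0,0,0,0],
  [0,0,0.3,0,0,0],
  [0,0,0.2,0,0,0],
  [0,0,0,0,0,0],
  [0,0,0,0,0,0],
  [0,0,0,0,0,0],
  [0,0,0,0,0,0],
  [0,0,0,0,0,0],
  [0,0,0,0,0,0],
])

```text
time_s: 39.98
eef_pos: [455.4, 46.5, 136.1]
orientation: [[0.135, -0.991, 0.0], [-0.991, -0.135, 0.0], [0.0, -0.0, -1.0]]
contact_force: [0.6, 0.4, -0.2]
grip_width: 60.4
grip_force: 32.5
```

```bash
python3 g.py 455.2 46.9 119.6 1.707
```

```text
t 40.0 [455.4  46.5 136.1] yaw -1.435 w 60.4 gf 32.5 F [ 0.6  0.4 -0.2] q6 -1.60
shift before turn [-0.017  0.004  0.661]  after turn [-0.017  0.004  0.661] turn_z -0.0001 q6 end -1.60 tilt [0.0002 0.    ]
```

Call:
apply_moves([
  [-0.017,0,0.25,0,0,0],
  [0,0,0.25,0,0,0],
  [0,0,0.13,0,0,0],
  [0,0,0.03,0,0,0],
  [0,0,0,0,0,0],
  [0,0,0,0,0,0],
  [0,0,0,0,0,0],
  [0,0,0,0,0,0],
  [0,0,0,0,0,0],
  [0,0,0,0,0,0],
])

```text
time_s: 40.82
eef_pos: [455.1, 47.2, 119.4]
orientation: [[0.135, -0.991, -0.0], [-0.991, -0.135, 0.0], [-0.0, 0.0, -1.0]]
contact_force: [0.3, -0.2, -0.2]
grip_width: 60.5
grip_force: 32.5
```

Call:
apply_moves([
  [0,0,0,0,0,0],
  [0,0,0,0,0,0],
  [0,0,0,0,0,0],
  [0,0,0,0,0,0],
  [0,0,0,0,0,0],
  [0,0,0,0,0,0],
  [0,0,-0.2,0,0,0],
  [0,0,-0.5,0,0,0],
  [0,0,-0.6,0,0,0.0188],
  [0,0,-0.3,0,0,0.0188],
], claw=0.65)

```text
time_s: 41.65
eef_pos: [455.6, 47.2, 162.2]
orientation: [[-0.105, -0.994, 0.002], [-0.994, 0.105, 0.0], [-0.0, -0.002, -1.0]]
contact_force: [0.9, -0.4, -0.1]
grip_width: 70.4
grip_force: 0.0
```

Call:
apply_moves([
  [0,0,0,0,0,0.0188],
  [0,0,0,0,0,0.0188],
  [0,0,0,0,0,0.0188],
  [0,0,0,0,0,0.0188],
  [0,0,0,0,0,0.0188],
  [0,0,0,0,0,0.0188],
  [0,0,0,0,0,0.0188],
  [0,0,0,0,0,0.0188],
  [0,0,0,0,0,0.0188],
  [0,0,0,0,0,0.0188],
])

```text
time_s: 42.48
eef_pos: [455.3, 47.2, 160.8]
orientation: [[-0.96, -0.28, 0.001], [-0.28, 0.96, 0.0], [-0.001, -0.0, -1.0]]
contact_force: [0.7, 0.5, 0.2]
grip_width: 70.5
grip_force: 0.0
```

```bash
python3 g.py 522.4 213.9 72.5 .055
```

```text
t 42.5 [455.3  47.2 160.8] yaw -2.858 w 70.5 gf 0.0 F [0.7 0.5 0.2] q6 -0.18
shift before turn [-4.435  5.652  3.536]  after turn [-3.041  6.511  3.535] turn_z 0.0363 q6 end 0.33 tilt [0.0011 0.0001]
```

Call:
apply_moves([
  [0,0,0,0,0,0.0182],
  [0,0,0,0,0,0.0181],
  [-0.434,0.93,0,0,0,0],
  [-0.434,0.93,0,0,0,0],
  [-0.434,0.93,0,0,0,0],
  [-0.434,0.93,0,0,0,0],
  [-0.434,0.93,0,0,0,0],
  [-0.434,0.93,0,0,0,0],
  [-0.434,0.93,0,0,0,0],
  [0,0,0.5,0,0,0],
])

```text
time_s: 43.32
eef_pos: [523.1, 218.0, 149.9]
orientation: [[-0.998, -0.063, 0.005], [-0.063, 0.998, 0.003], [-0.005, 0.003, -1.0]]
contact_force: [0.5, -0.1, -0.2]
grip_width: 70.0
grip_force: 0.0
```

Call:
apply_moves([
  [0,0,0.6,0,0,0],
  [0,0,0.6,0,0,0],
  [0,0,0.6,0,0,0],
  [0,0,0.5,0,0,0],
  [0,0,0.4,0,0,0],
  [0,0,0.25,0,0,0],
  [0,0,0.085,0,0,0],
  [0,0,0,0,0,0],
  [0,0,0,0,0,0],
  [0,0,0,0,0,0],
])

```text
time_s: 44.15
eef_pos: [521.4, 214.4, 72.0]
orientation: [[-0.998, -0.061, 0.001], [-0.061, 0.998, 0.0], [-0.001, 0.0, -1.0]]
contact_force: [-0.0, 0.5, -0.1]
grip_width: 70.7
grip_force: 0.0
```

Call:
apply_moves([
  [0,0,0,0,0,0],
  [0,0,0,0,0,0],
  [0,0,0,0,0,0],
  [0,0,0,0,0,0],
  [0,0,0,0,0,0],
  [0,0,0,0,0,0],
  [0,0,0,0,0,0],
  [0,0,0,0,0,0],
  [0,0,0,0,0,0],
  [0,0,0,0,0,0],
], claw=-0.2, squeeze=60)

```text
time_s: 44.98
eef_pos: [521.4, 214.5, 72.2]
orientation: [[-0.998, -0.061, 0.002], [-0.061, 0.998, 0.001], [-0.002, 0.001, -1.0]]
contact_force: [-0.5, -1.3, 6.1]
grip_width: 54.2
grip_force: 64.4
```

Call:
apply_moves([
  [0,0,-0.1,0,0,0],
  [0,0,-0.3,0,0,0],
  [0,0,-0.5,0,0,0],
  [0,0,-0.6,0,0,0],
  [0,0,-0.6,0,0,0],
  [0,0,-0.6,0,0,0],
  [0,0,-0.6,0,0,0],
  [0,0,-0.2,0,0,0],
  [0,0,0,0,0,0],
  [0,0,0,0,0,0],
])

```text
time_s: 45.82
eef_pos: [521.0, 214.3, 158.7]
orientation: [[-0.998, -0.061, 0.0], [-0.061, 0.998, 0.0], [-0.0, 0.0, -1.0]]
contact_force: [0.5, -0.1, -3.0]
grip_width: 54.2
grip_force: 63.6
```

```bash
python3 g.py 455.2 46.9 127.5 1.707
```

```text
t 45.8 [521.  214.3 158.7] yaw -3.080 w 54.2 gf 63.6 F [ 0.5 -0.1 -3. ] q6 0.33
shift before turn [ 3.036 -6.522  1.247]  after turn [-6.276 -3.517  1.249] turn_z 0.2380 q6 end 1.54 tilt [0.0003 0.0001]
```

Call:
apply_moves([
  [0,0,0,0,0,0.0198],
  [0,0,0,0,0,0.0198],
  [0,0,0,0,0,0.0198],
  [0,0,0,0,0,0.0198],
  [0,0,0,0,0,0.0198],
  [0,0,0,0,0,0.0198],
  [0,0,0,0,0,0.0198],
  [0,0,0,0,0,0.0198],
  [0,0,0,0,0,0.0198],
  [0,0,0,0,0,0.0198],
])

```text
time_s: 46.65
eef_pos: [520.5, 214.1, 157.3]
orientation: [[-0.372, 0.928, -0.002], [0.928, 0.372, -0.001], [-0.0, -0.002, -1.0]]
contact_force: [-0.2, 0.3, -1.1]
grip_width: 54.5
grip_force: 63.5
```

Call:
apply_moves([
  [0,0,0,0,0,0.0198],
  [0,0,0,0,0,0.0198],
  [-0.891,-0.5024,0,0,0,0],
  [-0.891,-0.5024,0,0,0,0],
  [-0.891,-0.5024,0,0,0,0],
  [-0.891,-0.5024,0,0,0,0],
  [-0.891,-0.5024,0,0,0,0],
  [-0.891,-0.5024,0,0,0,0],
  [-0.891,-0.5024,0,0,0,0],
  [0,0,0.2,0,0,0],
])

```text
time_s: 47.48
eef_pos: [454.0, 44.9, 153.3]
orientation: [[-0.136, 0.991, -0.001], [0.991, 0.136, -0.001], [-0.001, -0.001, -1.0]]
contact_force: [0.5, 0.6, -1.6]
grip_width: 54.1
grip_force: 63.8
```

Call:
apply_moves([
  [0,0,0.3,0,0,0],
  [0,0,0.2,0,0,0],
  [0,0,0,0,0,0],
  [0,0,0,0,0,0],
  [0,0,0,0,0,0],
  [0,0,0,0,0,0],
  [0,0,0,0,0,0],
  [0,0,0,0,0,0],
  [0,0,0,0,0,0],
  [0,0,0,0,0,0],
])

```text
time_s: 48.32
eef_pos: [455.6, 47.7, 141.2]
orientation: [[-0.139, 0.99, 0.0], [0.99, 0.139, 0.0], [-0.0, 0.0, -1.0]]
contact_force: [-0.8, -0.6, -2.5]
grip_width: 54.4
grip_force: 63.8
```

```bash
python3 g.py 455.1 47.9 127 1.707
```

```text
t 48.3 [455.6  47.7 141.2] yaw 1.710 w 54.4 gf 63.8 F [-0.8 -0.6 -2.5] q6 1.54
shift before turn [ 0.01  -0.017  0.569]  after turn [ 0.01  -0.017  0.569] turn_z 0.0005 q6 end 1.54 tilt [0.0002 0.    ]
```

Call:
apply_moves([
  [0.01,-0.017,0.25,0,0,0.0005],
  [0,0,0.2,0,0,0],
  [0,0,0.1,0,0,0],
  [0,0,0.02,0,0,0],
  [0,0,0,0,0,0],
  [0,0,0,0,0,0],
  [0,0,0,0,0,0],
  [0,0,0,0,0,0],
  [0,0,0,0,0,0],
  [0,0,0,0,0,0],
])

```text
time_s: 49.15
eef_pos: [455.1, 47.9, 126.9]
orientation: [[-0.135, 0.991, 0.0], [0.991, 0.135, 0.0], [0.0, 0.0, -1.0]]
contact_force: [-0.2, 0.2, -1.4]
grip_width: 54.1
grip_force: 63.8
```

Call:
apply_moves([
  [0,0,0,0,0,0],
  [0,0,0,0,0,0],
  [0,0,0,0,0,0],
  [0,0,0,0,0,0],
  [0,0,0,0,0,0],
  [0,0,0,0,0,0],
  [0,0,-0.3,0,0,0],
  [0,0,-0.6,0,0,0],
  [0,0,-0.5,0,0,0.0195],
  [0,0,-0.2,0,0,0.0195],
], claw=0.65)

```text
time_s: 49.98
eef_pos: [455.6, 47.9, 169.2]
orientation: [[0.114, 0.993, 0.002], [0.993, -0.114, 0.0], [0.001, 0.002, -1.0]]
contact_force: [-0.2, -0.7, 0.1]
grip_width: 70.7
grip_force: 0.0
```

Call:
apply_moves([
  [-0.2766,0.9227,0,0,0,0],
  [-0.2766,0.9227,0,0,0,0],
  [-0.2766,0.9227,0,0,0,0],
  [-0.2766,0.9227,0,0,0,0],
  [-0.2766,0.9227,0,0,0,0],
  [-0.2766,0.9227,0,0,0,0],
  [-0.2766,0.9227,0,0,0,0],
  [-0.2766,0.9227,0,0,0,0],
  [-0.2766,0.9227,0,0,0,0],
  [0,0,0.5,0,0,0],
])

```text
time_s: 50.82
eef_pos: [658.3, -38.2, 156.1]
orientation: [[0.11, 0.994, 0.005], [0.994, -0.11, -0.001], [-0.0, 0.005, -1.0]]
contact_force: [1.4, 0.1, 0.7]
grip_width: 70.6
grip_force: 0.0
```

Call:
apply_moves([
  [0,0,0.8,0,0,0],
  [0,0,0.6,0,0,0],
  [0,0,0.2,0,0,0],
  [0,0,0,0,0,0],
  [0,0,0,0,0,0],
  [0,0,0,0,0,0],
  [0,0,0,0,0,0],
  [0,0,0,0,0,0],
  [0,0,0,0,0,0],
  [0,0,0,0,0,0],
])

```text
time_s: 51.65
eef_pos: [654.8, -36.6, 114.8]
orientation: [[0.109, 0.994, 0.001], [0.994, -0.109, -0.0], [0.0, 0.001, -1.0]]
contact_force: [-0.0, -0.0, -0.3]
grip_width: 70.5
grip_force: 0.0
```

```bash
python3 g.py 654.3 -37.5 91.8 1.457
```

```text
t 51.6 [654.8 -36.6 114.8] yaw 1.462 w 70.5 gf 0.0 F [-0.  -0.  -0.3] q6 1.62
shift before turn [-0.037 -0.015  0.919]  after turn [-0.037 -0.015  0.919] turn_z 0.0007 q6 end 1.63 tilt [ 0.0005 -0.    ]
```

Call:
apply_moves([
  [-0.037,-0.015,0.3,0,0,0.0007],
  [0,0,0.4,0,0,0],
  [0,0,0.17,0,0,0],
  [0,0,0.05,0,0,0],
  [0,0,0,0,0,0],
  [0,0,0,0,0,0],
  [0,0,0,0,0,0],
  [0,0,0,0,0,0],
  [0,0,0,0,0,0],
  [0,0,0,0,0,0],
])

```text
time_s: 52.48
eef_pos: [654.3, -37.5, 91.7]
orientation: [[0.113, 0.994, 0.0], [0.994, -0.113, -0.0], [0.0, 0.0, -1.0]]
contact_force: [-0.4, 0.4, 0.0]
grip_width: 70.7
grip_force: 0.0
```

Call:
apply_moves([
  [0,0,0,0,0,0],
  [0,0,0,0,0,0],
  [0,0,0,0,0,0],
  [0,0,0,0,0,0],
  [0,0,0,0,0,0],
  [0,0,0,0,0,0],
  [0,0,0,0,0,0],
  [0,0,0,0,0,0],
  [0,0,0,0,0,0],
  [0,0,0,0,0,0],
], claw=0.2, squeeze=30)

```text
time_s: 53.32
eef_pos: [654.3, -37.5, 92.0]
orientation: [[0.113, 0.994, 0.001], [0.994, -0.113, -0.0], [0.0, 0.001, -1.0]]
contact_force: [-1.4, 0.2, 5.8]
grip_width: 60.4
grip_force: 32.5
```

Call:
apply_moves([
  [0,0,-0.1,0,0,0],
  [0,0,-0.3,0,0,0],
  [0,0,-0.6,0,0,0],
  [0,0,-0.8,0,0,0],
  [0,0,-0.8,0,0,0],
  [0,0,-0.4,0,0,0],
  [-0.817,-0.54,0,0,0,0],
  [-0.817,-0.54,0,0,0,0],
  [-0.817,-0.54,0,0,0,0],
  [-0.817,-0.54,0,0,0,0],
])

```text
time_s: 54.15
eef_pos: [590.5, -113.1, 166.1]
orientation: [[0.113, 0.994, -0.0], [0.994, -0.113, 0.0], [-0.0, -0.0, -1.0]]
contact_force: [0.8, -0.1, 0.4]
grip_width: 60.1
grip_force: 32.5
```

Call:
apply_moves([
  [-0.817,-0.54,0,0,0,0],
  [-0.817,-0.54,0,0,0,0],
  [0,0,0,0,0,0],
  [0,0,0,0,0,0],
  [0,0,0,0,0,0],
  [0,0,0,0,0,0],
  [0,0,0,0,0,0],
  [0,0,0,0,0,0],
  [0,0,0,0,0,0],
  [0,0,0,0,0,0],
])

```text
time_s: 54.98
eef_pos: [560.0, -149.8, 166.3]
orientation: [[0.113, 0.994, -0.0], [0.994, -0.113, -0.0], [-0.0, -0.0, -1.0]]
contact_force: [0.5, 1.5, -0.8]
grip_width: 60.5
grip_force: 32.6
```

```bash
python3 g.py 455.2 46.9 140.5 1.707; python3 - <<'E'
from cell import vision
from h import *
d=vision.get_image('top'); np.save('d3.npy',d,allow_pickle=True)
print('c',edges(d,'plate_c',(455.2,46.9,1.706),68,'gb',6))
print('d',edges(d,'plate_d',(368.8,345.3,-.058),14,'r'))
x=ray(d,(274,170),8); print('knife',fit(d,'knife',(x[0],x[1],1.47),lo=150))
E
```

```text
t 55.0 [ 560.  -149.8  166.3] yaw 1.458 w 60.5 gf 32.6 F [ 0.5  1.5 -0.8] q6 1.42
shift before turn [ 7.344 -5.052  1.031]  after turn [ 8.364 -3.084  1.031] turn_z -0.0397 q6 end 1.54 tilt [-0.0002 -0.    ]
c (array([454.711,  46.409,   1.696]), np.float64(85.6), np.float64(51.4))
d (array([ 3.68863e+02,  3.45238e+02, -6.00000e-02]), np.float64(70.3), np.float64(55.0))
knife (array([597.82840499, 210.19447229,   2.20333333]), np.float64(403.5))
```

Call:
apply_moves([
  [0,0,0,0,0,-0.0198],
  [0,0,0,0,0,-0.0198],
  [0.836,-0.308,0,0,0,0],
  [0.836,-0.308,0,0,0,0],
  [0.836,-0.308,0,0,0,0],
  [0.836,-0.308,0,0,0,0],
  [0.836,-0.308,0,0,0,0],
  [0.836,-0.308,0,0,0,0],
  [0.836,-0.308,0,0,0,0],
  [0.836,-0.308,0,0,0,0],
])

```text
time_s: 55.87
eef_pos: [475.7, 8.2, 166.5]
orientation: [[-0.135, 0.991, 0.0], [0.991, 0.135, 0.0], [-0.0, 0.0, -1.0]]
contact_force: [0.0, 0.4, -0.4]
grip_width: 60.2
grip_force: 32.6
```

Call:
apply_moves([
  [0.836,-0.308,0,0,0,0],
  [0.836,-0.308,0,0,0,0],
  [0,0,0.3,0,0,0],
  [0,0,0.2,0,0,0],
  [0,0,0,0,0,0],
  [0,0,0,0,0,0],
  [0,0,0,0,0,0],
  [0,0,0,0,0,0],
  [0,0,0,0,0,0],
  [0,0,0,0,0,0],
])

```text
time_s: 56.7
eef_pos: [455.5, 46.4, 154.0]
orientation: [[-0.134, 0.991, 0.0], [0.991, 0.134, -0.0], [-0.0, 0.0, -1.0]]
contact_force: [-0.1, 0.3, -0.3]
grip_width: 60.6
grip_force: 32.6
```

```bash
python3 g.py 455.2 46.9 140.6 1.707
```

```text
t 56.7 [455.5  46.4 154. ] yaw 1.705 w 60.6 gf 32.6 F [-0.1  0.3 -0.3] q6 1.54
shift before turn [ 0.023 -0.009  0.536]  after turn [ 0.023 -0.009  0.536] turn_z -0.0002 q6 end 1.54 tilt [ 0.0001 -0.    ]
```

Call:
apply_moves([
  [0.023,-0.009,0.25,0,0,0],
  [0,0,0.16,0,0,0],
  [0,0,0.1,0,0,0],
  [0,0,0.026,0,0,0],
  [0,0,0,0,0,0],
  [0,0,0,0,0,0],
  [0,0,0,0,0,0],
  [0,0,0,0,0,0],
  [0,0,0,0,0,0],
  [0,0,0,0,0,0],
])

```text
time_s: 57.53
eef_pos: [455.1, 47.2, 140.5]
orientation: [[-0.135, 0.991, 0.0], [0.991, 0.135, 0.0], [0.0, 0.0, -1.0]]
contact_force: [-0.3, 1.0, -1.2]
grip_width: 60.4
grip_force: 32.6
```

Call:
apply_moves([
  [0,0,0,0,0,0],
  [0,0,0,0,0,0],
  [0,0,0,0,0,0],
  [0,0,0,0,0,0],
  [0,0,0,0,0,0],
  [0,0,0,0,0,0],
  [0,0,-0.3,0,0,0],
  [0,0,-0.6,0,0,0],
  [0,0,-0.5,0,0,-0.0199],
  [0,0,-0.2,0,0,-0.0199],
], claw=0.65)

```text
time_s: 58.37
eef_pos: [455.6, 47.2, 182.8]
orientation: [[-0.381, 0.925, 0.002], [0.925, 0.381, 0.0], [-0.001, 0.002, -1.0]]
contact_force: [-0.1, -0.6, 0.9]
grip_width: 70.1
grip_force: 0.0
```

Call:
apply_moves([
  [0,0,0,0,0,-0.0198],
  [0,0,0,0,0,-0.0198],
  [0,0,0,0,0,-0.0198],
  [0,0,0,0,0,-0.0198],
  [0,0,0,0,0,-0.0198],
  [0,0,0,0,0,-0.0198],
  [0,0,0,0,0,-0.0198],
  [0,0,0,0,0,-0.0198],
  [0,0,0,0,0,-0.0198],
  [0.347,0.975,0,0,0,0],
])

```text
time_s: 59.2
eef_pos: [448.7, 70.4, 181.1]
orientation: [[-0.998, 0.057, 0.001], [0.057, 0.998, -0.001], [-0.001, -0.001, -1.0]]
contact_force: [0.4, 0.2, -0.0]
grip_width: 70.3
grip_force: 0.0
```

Call:
apply_moves([
  [0.347,0.975,0,0,0,0],
  [0.347,0.975,0,0,0,0],
  [0.347,0.975,0,0,0,0],
  [0.347,0.975,0,0,0,0],
  [0.347,0.975,0,0,0,0],
  [0.347,0.975,0,0,0,0],
  [0.347,0.975,0,0,0,0],
  [0.347,0.975,0,0,0,0],
  [0.347,0.975,0,0,0,0],
  [0.347,0.975,0,0,0,0],
])

```text
time_s: 60.03
eef_pos: [377.0, 322.3, 181.2]
orientation: [[-0.998, 0.066, 0.001], [0.066, 0.998, 0.0], [-0.0, 0.0, -1.0]]
contact_force: [0.8, -0.2, -0.8]
grip_width: 70.5
grip_force: 0.0
```

Call:
apply_moves([
  [0.347,0.975,0,0,0,0],
  [0,0,0.8,0,0,0],
  [0,0,0.8,0,0,0],
  [0,0,0.6,0,0,0],
  [0,0,0.2,0,0,0],
  [0,0,0,0,0,0],
  [0,0,0,0,0,0],
  [0,0,0,0,0,0],
  [0,0,0,0,0,0],
  [0,0,0,0,0,0],
])

```text
time_s: 60.87
eef_pos: [370.8, 346.1, 121.5]
orientation: [[-0.998, 0.066, 0.001], [0.066, 0.998, 0.001], [-0.001, 0.001, -1.0]]
contact_force: [-0.6, -0.3, 0.7]
grip_width: 70.8
grip_force: 0.0
```

```bash
python3 g.py 368.9 345.2 72.4 -.06
```

```text
t 60.9 [370.8 346.1 121.5] yaw 3.075 w 70.8 gf 0.0 F [-0.6 -0.3  0.7] q6 0.82
shift before turn [ 0.075 -0.043  1.963]  after turn [ 0.075 -0.042  1.963] turn_z -0.0010 q6 end 0.81 tilt [0.0011 0.001 ]
```

Call:
apply_moves([
  [0.075,-0.042,0.5,0,0,-0.001],
  [0,0,0.5,0,0,0],
  [0,0,0.5,0,0,0],
  [0,0,0.3,0,0,0],
  [0,0,0.163,0,0,0],
  [0,0,0,0,0,0],
  [0,0,0,0,0,0],
  [0,0,0,0,0,0],
  [0,0,0,0,0,0],
  [0,0,0,0,0,0],
])

```text
time_s: 61.7
eef_pos: [368.7, 345.2, 72.0]
orientation: [[-0.998, 0.06, 0.001], [0.06, 0.998, 0.001], [-0.001, 0.001, -1.0]]
contact_force: [-0.7, 0.1, -0.6]
grip_width: 70.3
grip_force: 0.0
```

Call:
apply_moves([
  [0,0,0,0,0,0],
  [0,0,0,0,0,0],
  [0,0,0,0,0,0],
  [0,0,0,0,0,0],
  [0,0,0,0,0,0],
  [0,0,0,0,0,0],
  [0,0,0,0,0,0],
  [0,0,0,0,0,0],
  [0,0,0,0,0,0],
  [0,0,0,0,0,0],
], claw=-0.2, squeeze=60)

```text
time_s: 62.53
eef_pos: [368.8, 345.2, 72.3]
orientation: [[-0.998, 0.06, 0.001], [0.06, 0.998, 0.001], [-0.001, 0.001, -1.0]]
contact_force: [-0.3, -0.8, 5.6]
grip_width: 54.2
grip_force: 64.1
```

Call:
apply_moves([
  [0,0,-0.1,0,0,0],
  [0,0,-0.3,0,0,0],
  [0,0,-0.5,0,0,0],
  [0,0,-0.7,0,0,0],
  [0,0,-0.8,0,0,0],
  [0,0,-0.8,0,0,0],
  [0,0,-0.7,0,0,0],
  [0,0,-0.4,0,0,0],
  [0,0,0,0,0,0],
  [0,0,0,0,0,0],
])

```text
time_s: 63.37
eef_pos: [368.6, 345.1, 179.2]
orientation: [[-0.998, 0.06, 0.001], [0.06, 0.998, 0.001], [-0.001, 0.001, -1.0]]
contact_force: [-0.8, -0.4, -2.3]
grip_width: 54.2
grip_force: 63.5
```

```bash
python3 g.py 455.2 46.9 148 1.707
```

```text
t 63.4 [368.6 345.1 179.2] yaw 3.082 w 54.2 gf 63.5 F [-0.8 -0.4 -2.3] q6 0.81
shift before turn [ -4.168 -11.7     1.242]  after turn [-12.286   1.812   1.254] turn_z 0.2188 q6 end 1.54 tilt [0.0006 0.0005]
```

Call:
apply_moves([
  [0,0,0,0,0,0.0198],
  [0,0,0,0,0,0.0198],
  [0,0,0,0,0,0.0198],
  [0,0,0,0,0,0.0198],
  [0,0,0,0,0,0.0198],
  [0,0,0,0,0,0.0198],
  [0,0,0,0,0,0.0198],
  [0,0,0,0,0,0.0198],
  [0,0,0,0,0,0.0198],
  [0,0,0,0,0,0.0198],
])

```text
time_s: 64.2
eef_pos: [368.0, 344.6, 177.3]
orientation: [[-0.258, 0.966, -0.002], [0.966, 0.258, -0.002], [-0.001, -0.002, -1.0]]
contact_force: [0.3, -0.2, -1.4]
grip_width: 54.0
grip_force: 63.5
```

Call:
apply_moves([
  [0,0,0,0,0,0.0198],
  [-0.945,0.1394,0,0,0,0],
  [-0.945,0.1394,0,0,0,0],
  [-0.945,0.1394,0,0,0,0],
  [-0.945,0.1394,0,0,0,0],
  [-0.945,0.1394,0,0,0,0],
  [-0.945,0.1394,0,0,0,0],
  [-0.945,0.1394,0,0,0,0],
  [-0.945,0.1394,0,0,0,0],
  [-0.945,0.1394,0,0,0,0],
])

```text
time_s: 65.03
eef_pos: [429.4, 137.7, 177.5]
orientation: [[-0.142, 0.99, -0.002], [0.99, 0.142, -0.001], [-0.0, -0.002, -1.0]]
contact_force: [0.7, 0.1, -0.6]
grip_width: 54.6
grip_force: 63.5
```

Call:
apply_moves([
  [-0.945,0.1394,0,0,0,0],
  [-0.945,0.1394,0,0,0,0],
  [-0.945,0.1394,0,0,0,0],
  [-0.945,0.1394,0,0,0,0],
  [0,0,0.4,0,0,0],
  [0,0,0.3,0,0,0],
  [0,0,0,0,0,0],
  [0,0,0,0,0,0],
  [0,0,0,0,0,0],
  [0,0,0,0,0,0],
])

```text
time_s: 65.87
eef_pos: [456.9, 48.1, 161.6]
orientation: [[-0.143, 0.99, 0.0], [0.99, 0.143, 0.0], [0.0, 0.0, -1.0]]
contact_force: [0.6, -0.5, -0.9]
grip_width: 54.7
grip_force: 63.5
```

```bash
python3 g.py 455.2 46.9 148 1.707
```

```text
t 65.9 [456.9  48.1 161.6] yaw 1.715 w 54.7 gf 63.5 F [ 0.6 -0.5 -0.9] q6 1.53
shift before turn [-0.037 -0.075  0.544]  after turn [-0.038 -0.075  0.544] turn_z 0.0012 q6 end 1.54 tilt [0.0002 0.0001]
```

Call:
apply_moves([
  [-0.037,-0.075,0.25,0,0,0.0012],
  [0,0,0.16,0,0,0],
  [0,0,0.1,0,0,0],
  [0,0,0.034,0,0,0],
  [0,0,0,0,0,0],
  [0,0,0,0,0,0],
  [0,0,0,0,0,0],
  [0,0,0,0,0,0],
  [0,0,0,0,0,0],
  [0,0,0,0,0,0],
])

```text
time_s: 66.7
eef_pos: [455.3, 46.2, 147.9]
orientation: [[-0.135, 0.991, 0.0], [0.991, 0.135, 0.0], [-0.0, 0.0, -1.0]]
contact_force: [0.7, -0.1, -1.6]
grip_width: 54.6
grip_force: 63.5
```

Call:
apply_moves([
  [0,0,0,0,0,0],
  [0,0,0,0,0,0],
  [0,0,0,0,0,0],
  [0,0,0,0,0,0],
  [0,0,0,0,0,0],
  [0,0,0,0,0,0],
  [0,0,-0.3,0,0,0],
  [0,0,-0.6,0,0,0],
  [0,0,-0.5,0,0,0],
  [0,0,-0.2,0,0,0],
], claw=0.65)

```text
time_s: 67.53
eef_pos: [455.9, 46.3, 190.3]
orientation: [[-0.135, 0.991, 0.003], [0.991, 0.135, 0.0], [-0.0, 0.003, -1.0]]
contact_force: [-0.2, -0.9, 0.6]
grip_width: 70.8
grip_force: 0.0
```

Call:
apply_moves([
  [-0.99,-0.617,0,0,0,0],
  [-0.99,-0.617,0,0,0,0],
  [-0.99,-0.617,0,0,0,0],
  [-0.99,-0.617,0,0,0,0],
  [-0.99,-0.617,0,0,0,0],
  [-0.99,-0.617,0,0,0,0],
  [-0.99,-0.617,0,0,0,0],
  [-0.99,-0.617,0,0,0,0],
  [-0.99,-0.617,0,0,0,0],
  [-0.99,-0.617,0,0,0,0],
])

```text
time_s: 68.37
eef_pos: [335.0, -221.0, 188.3]
orientation: [[-0.135, 0.991, 0.001], [0.991, 0.135, -0.001], [-0.001, 0.001, -1.0]]
contact_force: [0.8, -0.3, -0.4]
grip_width: 70.5
grip_force: 0.0
```

Call:
apply_moves([
  [-0.99,-0.617,0,0,0,0],
  [-0.99,-0.617,0,0,0,0],
  [0,0,0,0,0,0],
  [0,0,0,0,0,0],
  [0,0,0,0,0,0],
  [0,0,0,0,0,0],
  [0,0,0,0,0,0],
  [0,0,0,0,0,0],
  [0,0,0,0,0,0],
  [0,0,0,0,0,0],
])

```text
time_s: 69.2
eef_pos: [312.2, -272.7, 187.9]
orientation: [[-0.136, 0.991, 0.0], [0.991, 0.136, -0.0], [-0.0, 0.0, -1.0]]
contact_force: [0.4, 0.8, -0.2]
grip_width: 70.8
grip_force: 0.0
```

```bash
python3 - <<'E'
from cell import vision
from h import *
d=vision.get_image('top'); np.save('d4.npy',d,allow_pickle=True)
s=vision.get_image('side')['frame'];a=d['frame']
cv2.imwrite('pics/t4.png',np.hstack([cv2.resize(a[100:340,160:560],(560,336))[:,::1],cv2.resize(s[180:300,300:400],(240,336))])[:,:,::-1])
print('d',edges(d,'plate_d',(455.2,46.9,1.706),89,'gb',6))
print('base',edges(d,'base',(455.2,46.9,1.706),12,'r',6))
for b in vision.boxes_of('knife0','top'):print(b)
E
```

```text
d (array([454.868,  45.981,   1.705]), np.float64(68.3), np.float64(51.8))
base (array([455.143,  46.852,   1.705]), np.float64(140.8), np.float64(75.2))
{'extent': [208.2, 170.0, 276.5, 187.8], 'score': 0.68}
{'extent': [429.4, 220.6, 441.3, 291.5], 'score': 0.63}
```

View pics/t4.png

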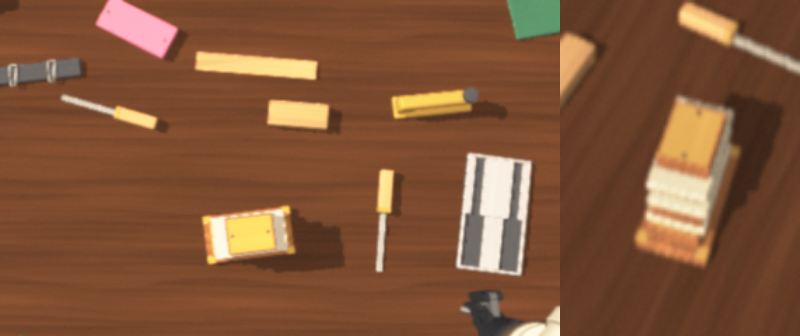

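The picture shows the stack complete and square, at about (248,233) in this crop. The knife near (135,113) has been knocked aside and points up-left; the other knife and the tray have not moved. Measuring the knives and the tray next.

```bash
cat > kn.py <<'E'
from h import *
def knife(d,uv,a,ch=0):
    x=ray(d,uv,8); best=None
    for lo in(170,195):
        p,f=fit(d,'knife',(x[0],x[1],a),lo=lo,top=True); print(' knife',p.round(3),round(f,1))
E
python3 - <<'E'
from kn import *
from cell import get_obs
d=np.load('d4.npy',allow_pickle=True).item(); d0=np.load('d.npy',allow_pickle=True).item()
knife(d,(258,184),1.25); knife(d,(435.5,237),3.07)
for q in(d0,d):print(edges(q,'tray',(492.7,-357,-.119),10,'b',6),edges(q,'tray',(492.7,-357,-.119),10,'r',6))
f=d['frame'].astype(float); p=np.array([492.7,-356.6,-.119]); c,s=np.cos(p[2]),np.sin(p[2]); R=np.array([[c,-s],[s,c]])
# dark floor centroid lines of channel & well
for x0 in(-70,-25,25,70):
    n=np.arange(-50,50.1,.5); xs=np.arange(-12,12,3)+x0
    P=np.array([R@[x,y]+p[:2] for x in xs for y in n]); uv=proj(d0,np.c_[P,np.full(len(P),7)]).astype(np.float32)
    v=cv2.remap(d0['frame'][:,:,0].astype(np.float32),uv[:,0].reshape(len(xs),-1),uv[:,1].reshape(len(xs),-1),1).mean(0)
    for sg in(1,-1):
        m=(v<190)&(n*sg>10)&(n*sg<50); print(x0,sg,n[m].mean().round(1),m.sum()*.5)
E
```

```text
knife [644.426 233.485   1.294] 43.6
 knife [644.339 234.045   1.291] 42.7
 knife [ 527.897 -175.179    3.068] 61.0
 knife [ 528.054 -174.726    3.074] 51.7
(array([ 4.92805e+02, -3.56303e+02, -1.20000e-01]), np.float64(191.1), np.float64(109.2)) (array([ 4.92849e+02, -3.56508e+02, -1.20000e-01]), np.float64(191.0), np.float64(109.2))
(array([ 4.92807e+02, -3.56331e+02, -1.20000e-01]), np.float64(191.0), np.float64(109.0)) (array([ 4.92867e+02, -3.56519e+02, -1.20000e-01]), np.float64(190.7), np.float64(108.7))
-70 1 31.5 30.5
-70 -1 -32.5 30.5
-25 1 31.8 31.0
-25 -1 -32.5 30.5
25 1 31.2 14.0
25 -1 -32.8 14.0
70 1 31.2 14.0
70 -1 -33.0 13.5
```

```bash
python3 g.py 516 -174.2 83 3.071 0
```

```text
t 69.3 [ 312.  -272.9  187.8] yaw 1.706 w 70.3 gf 0.0 F [-0.   0.4  0.2] q6 0.72
shift before turn [2.809 8.62  4.192]  after turn [-7.863  4.513  4.192] turn_z -0.2172 q6 end -0.25 tilt [0. 0.]
```

Call:
apply_moves([
  [0,0,0,0,0,-0.0197],
  [0,0,0,0,0,-0.0197],
  [0,0,0,0,0,-0.0197],
  [0,0,0,0,0,-0.0197],
  [0,0,0,0,0,-0.0197],
  [0,0,0,0,0,-0.0197],
  [0,0,0,0,0,-0.0197],
  [0,0,0,0,0,-0.0197],
  [0,0,0,0,0,-0.0197],
  [0,0,0,0,0,-0.0198],
], claw=0.06)

```text
time_s: 70.18
eef_pos: [311.9, -273.0, 187.8]
orientation: [[-0.982, 0.19, -0.0], [0.19, 0.982, 0.0], [0.0, 0.0, -1.0]]
contact_force: [0.1, 0.2, -0.2]
grip_width: 45.1
grip_force: 0.0
```

Call:
apply_moves([
  [0,0,0,0,0,-0.0198],
  [-0.983,0.564,0,0,0,0],
  [-0.983,0.564,0,0,0,0],
  [-0.983,0.564,0,0,0,0],
  [-0.983,0.564,0,0,0,0],
  [-0.983,0.564,0,0,0,0],
  [-0.983,0.564,0,0,0,0],
  [-0.983,0.564,0,0,0,0],
  [-0.983,0.564,0,0,0,0],
  [0,0,0.4,0,0,0],
])

```text
time_s: 71.02
eef_pos: [520.1, -173.1, 178.7]
orientation: [[-0.998, 0.07, 0.003], [0.07, 0.998, -0.0], [-0.004, -0.0, -1.0]]
contact_force: [0.1, 0.2, -1.0]
grip_width: 45.2
grip_force: 0.0
```

Call:
apply_moves([
  [0,0,0.8,0,0,0],
  [0,0,0.8,0,0,0],
  [0,0,0.6,0,0,0],
  [0,0,0.2,0,0,0],
  [0,0,0,0,0,0],
  [0,0,0,0,0,0],
  [0,0,0,0,0,0],
  [0,0,0,0,0,0],
  [0,0,0,0,0,0],
  [0,0,0,0,0,0],
])

```text
time_s: 71.85
eef_pos: [516.4, -174.9, 118.5]
orientation: [[-0.997, 0.073, 0.001], [0.073, 0.997, -0.0], [-0.001, -0.0, -1.0]]
contact_force: [-0.8, 0.8, -0.0]
grip_width: 45.2
grip_force: 0.0
```

```bash
python3 g.py 516 -174.2 83 3.071 0;  python3 - <<'E'
from cell import vision
from h import *
d=vision.get_image('side')
c=vision.boxes_of('knife0','side'); print([(round(b['score'],2),np.round(b['extent'])) for b in c])
E
```

```text
t 71.8 [ 516.4 -174.9  118.5] yaw 3.069 w 45.2 gf 0.0 F [-0.8  0.8 -0. ] q6 -0.25
shift before turn [0.019 0.029 1.418]  after turn [0.019 0.029 1.418] turn_z -0.0004 q6 end -0.25 tilt [ 0.001  -0.0003]
[(0.77, array([210., 267., 266., 312.])), (0.68, array([346., 181., 401., 207.]))]
```

Call:
apply_moves([
  [0.019,0.029,0.5,0,0,0],
  [0,0,0.5,0,0,0],
  [0,0,0.3,0,0,0],
  [0,0,0.118,0,0,0],
  [0,0,0,0,0,0],
  [0,0,0,0,0,0],
  [0,0,0,0,0,0],
  [0,0,0,0,0,0],
  [0,0,0,0,0,0],
  [0,0,0,0,0,0],
])

```text
time_s: 72.78
eef_pos: [515.9, -174.1, 82.7]
orientation: [[-0.997, 0.073, 0.001], [0.073, 0.997, -0.0], [-0.001, -0.0, -1.0]]
contact_force: [0.3, 0.2, 0.8]
grip_width: 45.0
grip_force: 0.0
```

Call:
apply_moves([
  [0,0,0,0,0,0],
  [0,0,0,0,0,0],
  [0,0,0,0,0,0],
  [0,0,0,0,0,0],
  [0,0,0,0,0,0],
  [0,0,0,0,0,0],
  [0,0,0,0,0,0],
  [0,0,0,0,0,0],
  [0,0,0,0,0,0],
  [0,0,0,0,0,0],
], claw=-1, squeeze=50)

```text
time_s: 73.62
eef_pos: [515.9, -174.1, 82.7]
orientation: [[-0.997, 0.073, 0.001], [0.073, 0.997, -0.0], [-0.001, -0.0, -1.0]]
contact_force: [-1.4, 0.2, 5.6]
grip_width: 18.2
grip_force: 49.5
```

Call:
apply_moves([
  [0,0,-0.1,0,0,0],
  [0,0,-0.3,0,0,0],
  [0,0,-0.4,0,0,0],
  [0,0,-0.5,0,0,0],
  [0,0,-0.4,0,0,0],
  [0,0,-0.2,0,0,0],
  [0,0,0,0,0,0.0198],
  [0,0,0,0,0,0.0198],
  [0,0,0,0,0,0.0198],
  [0,0,0,0,0,0.0198],
])

```text
time_s: 74.45
eef_pos: [515.9, -174.1, 130.4]
orientation: [[-0.838, 0.545, 0.0], [0.545, 0.838, -0.0], [-0.0, 0.0, -1.0]]
contact_force: [-0.5, 1.0, -0.4]
grip_width: 18.0
grip_force: 48.9
```

```bash
python3 g.py 461.4 -320.7 87.7 -.12 0;  python3 - <<'E'
from cell import vision
from h import *
s=vision.get_image('side')['frame']
cv2.imwrite('pics/k1.png',cv2.resize(s[130:230,320:440],(600,500))[:,:,::-1])
E
```

```text
t 74.5 [ 515.9 -174.1  130.4] yaw 2.565 w 18.0 gf 48.9 F [-0.5  1.  -0.4] q6 0.25
shift before turn [-1.37  -6.104  1.709]  after turn [-1.46   6.083  1.71 ] turn_z 0.4273 q6 end 2.65 tilt [ 0.0005 -0.0002]
```

View pics/k1.png

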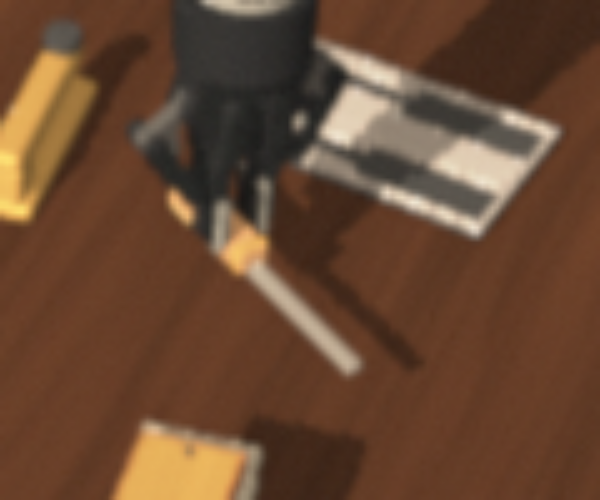

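The picture shows the knife held level. I'm raising it to clear the stapler before turning.

Call:
apply_moves([
  [0,0,-0.5,0,0,0],
  [0,0,-0.5,0,0,0.0195],
  [0,0,0,0,0,0.0195],
  [0,0,0,0,0,0.0195],
  [0,0,0,0,0,0.0195],
  [0,0,0,0,0,0.0195],
  [0,0,0,0,0,0.0195],
  [0,0,0,0,0,0.0195],
  [0,0,0,0,0,0.0195],
  [0,0,0,0,0,0.0195],
])

```text
time_s: 75.33
eef_pos: [515.9, -174.1, 156.2]
orientation: [[0.103, 0.995, 0.001], [0.995, -0.103, -0.0], [-0.0, 0.001, -1.0]]
contact_force: [0.6, -0.1, -1.0]
grip_width: 18.3
grip_force: 48.9
```

Call:
apply_moves([
  [0,0,0,0,0,0.0194],
  [0,0,0,0,0,0.0194],
  [0,0,0,0,0,0.0194],
  [0,0,0,0,0,0.0194],
  [0,0,0,0,0,0.0194],
  [0,0,0,0,0,0.0194],
  [0,0,0,0,0,0.0194],
  [0,0,0,0,0,0.0194],
  [0,0,0,0,0,0.0194],
  [0,0,0,0,0,0.0194],
])

```text
time_s: 76.17
eef_pos: [515.9, -174.1, 156.2]
orientation: [[0.969, 0.246, 0.001], [0.246, -0.969, -0.0], [0.001, 0.0, -1.0]]
contact_force: [-0.5, 0.3, -1.4]
grip_width: 17.9
grip_force: 48.9
```

Call:
apply_moves([
  [0,0,0,0,0,0.0194],
  [0,0,0,0,0,0.0194],
  [0,0,0,0,0,0.0194],
  [-0.2086,0.869,0,0,0,0],
  [-0.2086,0.869,0,0,0,0],
  [-0.2086,0.869,0,0,0,0],
  [-0.2086,0.869,0,0,0,0],
  [-0.2086,0.869,0,0,0,0],
  [-0.2086,0.869,0,0,0,0],
  [-0.2086,0.869,0,0,0,0],
])

```text
time_s: 77.0
eef_pos: [461.5, -322.0, 156.2]
orientation: [[0.994, -0.111, 0.001], [-0.111, -0.994, -0.001], [0.001, 0.0, -1.0]]
contact_force: [-0.3, 0.4, -0.6]
grip_width: 18.3
grip_force: 49.0
```

Call:
apply_moves([
  [0,0,0.5,0,0,0],
  [0,0,0.7,0,0,0],
  [0,0,0.5,0,0,0],
  [0,0,0.3,0,0,0],
  [0,0,0,0,0,0],
  [0,0,0,0,0,0],
  [0,0,0,0,0,0],
  [0,0,0,0,0,0],
  [0,0,0,0,0,0],
  [0,0,0,0,0,0],
])

```text
time_s: 77.83
eef_pos: [462.1, -320.9, 105.4]
orientation: [[0.993, -0.116, 0.001], [-0.116, -0.993, -0.0], [0.001, 0.0, -1.0]]
contact_force: [0.7, -0.2, -0.3]
grip_width: 18.2
grip_force: 49.0
```

```bash
python3 g.py 461.4 -320.7 87.5 -.12 0;  python3 - <<'E'
from cell import vision
from h import *
s=vision.get_image('side')['frame'];a=vision.get_image('top')['frame']
cv2.imwrite('pics/k2.png',np.hstack([cv2.resize(s[110:200,340:450],(440,360)),cv2.resize(a[190:310,460:560],(300,360))])[:,:,::-1])
E
```

```text
t 77.8 [ 462.1 -320.9  105.4] yaw -0.116 w 18.2 gf 49.0 F [ 0.7 -0.2 -0.3] q6 2.65
shift before turn [-0.03  -0.006  0.716]  after turn [-0.03  -0.006  0.716] turn_z 0.0007 q6 end 2.65 tilt [ 0.0007 -0.0005]
```

View pics/k2.png

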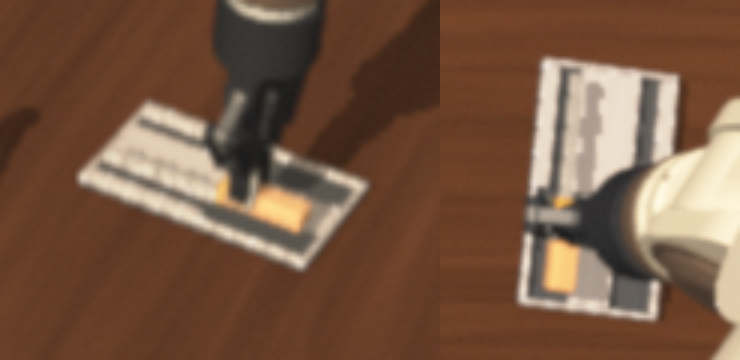

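The picture shows the knife above its trough with the blade over the channel; the sideways shift fits parallax. Lowering and releasing it.

Call:
apply_moves([
  [-0.03,-0.006,0.25,0,0,0.0007],
  [0,0,0.25,0,0,0],
  [0,0,0.15,0,0,0],
  [0,0,0.066,0,0,0],
  [0,0,0,0,0,0],
  [0,0,0,0,0,0],
  [0,0,0,0,0,0],
  [0,0,0,0,0,0],
  [0,0,0,0,0,0],
  [0,0,0,0,0,0],
])

```text
time_s: 78.77
eef_pos: [461.1, -320.6, 86.8]
orientation: [[0.993, -0.12, -0.0], [-0.12, -0.993, 0.0], [-0.0, -0.0, -1.0]]
contact_force: [0.3, -0.4, -0.6]
grip_width: 17.8
grip_force: 49.0
```

Call:
apply_moves([
  [0,0,0,0,0,0],
  [0,0,0,0,0,0],
  [0,0,0,0,0,0],
  [0,0,0,0,0,0],
  [0,0,0,0,0,0],
  [0,0,0,0,0,0],
  [0,0,-0.3,0,0,0],
  [0,0,-0.6,0,0,0],
  [0,0,-0.9,0,0,0],
  [0,0,-0.9,0,0,0],
], claw=-0.06)

```text
time_s: 79.6
eef_pos: [460.8, -320.4, 155.4]
orientation: [[0.993, -0.12, -0.001], [-0.12, -0.993, 0.001], [-0.001, -0.0, -1.0]]
contact_force: [-0.1, 0.4, -0.3]
grip_width: 40.1
grip_force: 0.0
```

```bash
python3 g.py 647.7 245.3 150 1.292 0
```

```text
t 79.6 [ 460.8 -320.4  155.4] yaw -0.121 w 40.1 gf 0.0 F [-0.1  0.4 -0.3] q6 2.65
shift before turn [  4.699 -23.363   0.221]  after turn [23.812  0.959  0.194] turn_z -0.2248 q6 end 2.21 tilt [-0.0008  0.0006]
```

Call:
apply_moves([
  [0,0,0,0,0,-0.0187],
  [0,0,0,0,0,-0.0187],
  [0,0,0,0,0,-0.0187],
  [0,0,0,0,0,-0.0187],
  [0,0,0,0,0,-0.0187],
  [0,0,0,0,0,-0.0187],
  [0,0,0,0,0,-0.0187],
  [0,0,0,0,0,-0.0188],
  [0,0,0,0,0,-0.0188],
  [0,0,0,0,0,-0.0188],
], claw=0.06)

```text
time_s: 80.43
eef_pos: [461.2, -320.7, 155.1]
orientation: [[0.487, 0.873, 0.0], [0.873, -0.487, -0.0], [-0.0, 0.0, -1.0]]
contact_force: [-0.2, -0.3, 0.6]
grip_width: 45.3
grip_force: 0.0
```

Call:
apply_moves([
  [0,0,0,0,0,-0.0188],
  [0,0,0,0,0,-0.0188],
  [0.9524,0.0384,0,0,0,0],
  [0.9524,0.0384,0,0,0,0],
  [0.9524,0.0384,0,0,0,0],
  [0.9524,0.0384,0,0,0,0],
  [0.9524,0.0384,0,0,0,0],
  [0.9524,0.0384,0,0,0,0],
  [0.9524,0.0384,0,0,0,0],
  [0.9524,0.0384,0,0,0,0],
])

```text
time_s: 81.27
eef_pos: [521.1, -138.5, 155.2]
orientation: [[0.275, 0.962, 0.001], [0.962, -0.275, -0.0], [-0.0, 0.001, -1.0]]
contact_force: [0.2, -0.2, -0.4]
grip_width: 45.4
grip_force: 0.0
```

Call:
apply_moves([
  [0.9524,0.0384,0,0,0,0],
  [0.9524,0.0384,0,0,0,0],
  [0.9524,0.0384,0,0,0,0],
  [0.9524,0.0384,0,0,0,0],
  [0.9524,0.0384,0,0,0,0],
  [0.9524,0.0384,0,0,0,0],
  [0.9524,0.0384,0,0,0,0],
  [0.9524,0.0384,0,0,0,0],
  [0.9524,0.0384,0,0,0,0],
  [0.9524,0.0384,0,0,0,0],
])

```text
time_s: 82.1
eef_pos: [595.8, 87.9, 155.2]
orientation: [[0.275, 0.962, 0.001], [0.962, -0.275, 0.0], [0.0, 0.001, -1.0]]
contact_force: [-0.1, -0.8, -0.6]
grip_width: 45.3
grip_force: 0.0
```

Call:
apply_moves([
  [0.9524,0.0384,0,0,0,0],
  [0.9524,0.0384,0,0,0,0],
  [0.9524,0.0384,0,0,0,0],
  [0.9524,0.0384,0,0,0,0],
  [0.9524,0.0384,0,0,0,0],
  [0.9524,0.0384,0,0,0,0],
  [0.9524,0.0384,0,0,0,0],
  [0,0,0,0,0,0],
  [0,0,0,0,0,0],
  [0,0,0,0,0,0],
])

```text
time_s: 82.93
eef_pos: [647.6, 244.9, 154.6]
orientation: [[0.275, 0.962, -0.0], [0.962, -0.275, -0.0], [-0.0, -0.0, -1.0]]
contact_force: [0.6, -0.5, 0.5]
grip_width: 45.6
grip_force: 0.0
```

```bash
python3 g.py 647.7 245.3 83 1.292 0; python3 - <<'E'
from kn import *
from cell import vision
d=vision.get_image('top'); knife(d,(258,184),1.292)
s=vision.get_image('side');print([(round(b['score'],2),np.round(b['extent'])) for b in vision.boxes_of('knife0','side')])
# trough knife check
a=d['frame']; p=np.array([492.8,-356.8,-.12])
print('placed',fit(d,'knife',(449.5,-319.3,-.12),z0=4,top=True,mask=(a[:,:,0].astype(int)-a[:,:,2]).clip(0,255).astype(np.uint8),lo=60))
cv2.imwrite('pics/k3.png',np.hstack([cv2.resize(a[190:310,460:560],(400,480)),cv2.resize(a[140:260,190:290],(400,480))])[:,:,::-1])
E
```

```text
t 82.9 [647.6 244.9 154.6] yaw 1.293 w 45.6 gf 0.0 F [ 0.6 -0.5  0.5] q6 2.21
shift before turn [0.02  0.    2.864]  after turn [0.02  0.    2.864] turn_z 0.0001 q6 end 2.21 tilt [-0.0002 -0.0003]
 knife [627.646 285.677   0.875] 2063.8
 knife [625.245 296.799   0.785] 1741.7
[(0.67, array([210., 266., 267., 311.])), (0.59, array([370., 152., 417., 174.]))]
placed (array([ 4.47852146e+02, -3.16962038e+02, -1.42059690e-01]), np.float64(872.1139526367188))
```

View pics/k3.png

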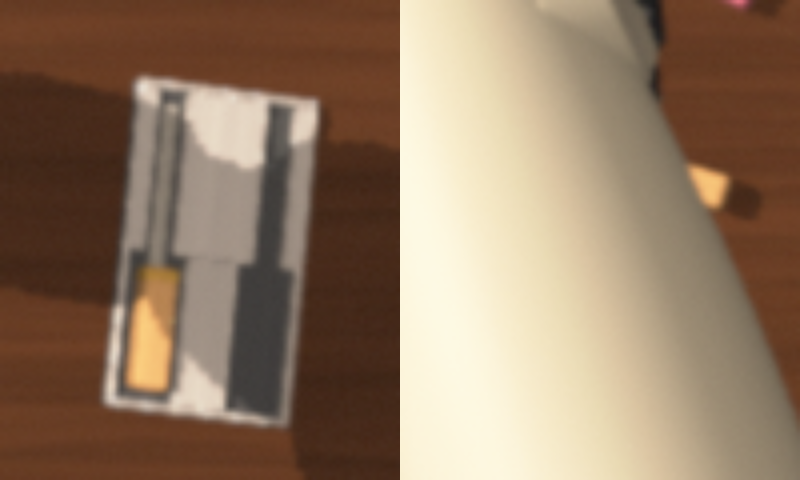

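The picture shows the first knife correctly in its trough, handle in the well and blade in the channel. In the side view the second knife has not moved, so I grasp it now.

Call:
apply_moves([
  [0.02,0,0.6,0,0,0],
  [0,0,0.7,0,0,0],
  [0,0,0.6,0,0,0],
  [0,0,0.5,0,0,0],
  [0,0,0.3,0,0,0],
  [0,0,0.164,0,0,0],
  [0,0,0,0,0,0],
  [0,0,0,0,0,0],
  [0,0,0,0,0,0],
  [0,0,0,0,0,0],
])

```text
time_s: 83.92
eef_pos: [648.3, 245.8, 83.9]
orientation: [[0.275, 0.962, 0.001], [0.962, -0.275, 0.001], [0.001, 0.001, -1.0]]
contact_force: [-0.1, 0.1, 0.3]
grip_width: 45.6
grip_force: 0.0
```

Call:
apply_moves([
  [0,0,0,0,0,0],
  [0,0,0,0,0,0],
  [0,0,0,0,0,0],
  [0,0,0,0,0,0],
  [0,0,0,0,0,0],
  [0,0,0,0,0,0],
  [0,0,0,0,0,0],
  [0,0,0,0,0,0],
  [0,0,0,0,0,0],
  [0,0,0,0,0,0],
], claw=-1, squeeze=50)

```text
time_s: 84.75
eef_pos: [648.1, 245.7, 83.5]
orientation: [[0.275, 0.962, 0.001], [0.962, -0.275, 0.0], [0.001, 0.001, -1.0]]
contact_force: [-0.5, -0.2, 6.3]
grip_width: 17.8
grip_force: 49.5
```

Call:
apply_moves([
  [0,0,-0.1,0,0,0],
  [0,0,-0.3,0,0,0],
  [0,0,-0.5,0,0,0],
  [0,0,-0.6,0,0,0],
  [0,0,-0.6,0,0,0],
  [0,0,-0.5,0,0,0],
  [0,0,-0.2,0,0,0],
  [0,0,0,0,0,0],
  [0,0,0,0,0,0],
  [0,0,0,0,0,0],
])

```text
time_s: 85.58
eef_pos: [647.5, 245.5, 151.8]
orientation: [[0.275, 0.962, -0.001], [0.962, -0.275, -0.0], [-0.001, -0.001, -1.0]]
contact_force: [0.0, 0.7, -1.1]
grip_width: 18.2
grip_force: 48.9
```

```bash
python3 g.py 453.7 -384.3 150 -.12 0; python3 - <<'E'
from cell import vision
vision.get_image('side');print([(round(b['score'],2),[round(x) for x in b['extent']]) for b in vision.boxes_of('knife0','side')])
E
```

```text
t 85.6 [647.5 245.5 151.8] yaw 1.293 w 18.2 gf 48.9 F [ 0.   0.7 -1.1] q6 2.21
shift before turn [-26.353  -0.536   0.096]  after turn [-4.682 25.94   0.048] turn_z 0.2248 q6 end 2.56 tilt [-0.0013 -0.0005]
[(0.73, [285, 192, 317, 222]), (0.6, [208, 254, 265, 295]), (0.55, [367, 151, 416, 172])]
```

Call:
apply_moves([
  [-0.976,-0.02,0,0,0,0],
  [-0.976,-0.02,0,0,0,0],
  [-0.976,-0.02,0,0,0,0],
  [-0.976,-0.02,0,0,0,0],
  [-0.976,-0.02,0,0,0,0],
  [-0.976,-0.02,0,0,0,0],
  [-0.976,-0.02,0,0,0,0],
  [-0.976,-0.02,0,0,0,0],
  [-0.976,-0.02,0,0,0,0],
  [-0.976,-0.02,0,0,0,0],
])

```text
time_s: 86.52
eef_pos: [575.3, 11.3, 152.2]
orientation: [[0.275, 0.962, -0.001], [0.962, -0.275, -0.0], [-0.0, -0.001, -1.0]]
contact_force: [0.5, -0.5, -0.7]
grip_width: 17.5
grip_force: 49.0
```

Call:
apply_moves([
  [-0.976,-0.02,0,0,0,0],
  [-0.976,-0.02,0,0,0,0],
  [-0.976,-0.02,0,0,0,0],
  [-0.976,-0.02,0,0,0,0],
  [-0.976,-0.02,0,0,0,0],
  [-0.976,-0.02,0,0,0,0],
  [-0.976,-0.02,0,0,0,0],
  [-0.976,-0.02,0,0,0,0],
  [-0.976,-0.02,0,0,0,0],
  [-0.976,-0.02,0,0,0,0],
])

```text
time_s: 87.35
eef_pos: [503.5, -221.9, 152.3]
orientation: [[0.275, 0.962, -0.001], [0.962, -0.275, 0.0], [0.0, -0.001, -1.0]]
contact_force: [0.8, -0.5, -1.2]
grip_width: 18.1
grip_force: 49.0
```

Call:
apply_moves([
  [-0.976,-0.02,0,0,0,0],
  [-0.976,-0.02,0,0,0,0],
  [-0.976,-0.02,0,0,0,0],
  [-0.976,-0.02,0,0,0,0],
  [-0.976,-0.02,0,0,0,0],
  [-0.976,-0.02,0,0,0,0],
  [-0.976,-0.02,0,0,0,0],
  [0,0,0,0,0,0.0187],
  [0,0,0,0,0,0.0187],
  [0,0,0,0,0,0.0187],
])

```text
time_s: 88.18
eef_pos: [453.3, -384.5, 152.0]
orientation: [[0.595, 0.804, -0.001], [0.804, -0.595, 0.001], [0.0, -0.001, -1.0]]
contact_force: [0.3, 0.3, -0.4]
grip_width: 17.9
grip_force: 49.0
```

Call:
apply_moves([
  [0,0,0,0,0,0.0187],
  [0,0,0,0,0,0.0187],
  [0,0,0,0,0,0.0187],
  [0,0,0,0,0,0.0187],
  [0,0,0,0,0,0.0187],
  [0,0,0,0,0,0.0188],
  [0,0,0,0,0,0.0188],
  [0,0,0,0,0,0.0188],
  [0,0,0,0,0,0.0188],
  [0,0,0,0,0,0],
])

```text
time_s: 89.02
eef_pos: [453.7, -384.0, 152.2]
orientation: [[0.992, -0.125, -0.001], [-0.125, -0.992, 0.001], [-0.001, -0.001, -1.0]]
contact_force: [0.3, 0.2, -0.1]
grip_width: 17.9
grip_force: 49.0
```

Call:
apply_moves([
  [0,0,0.3,0,0,0],
  [0,0,0.6,0,0,0],
  [0,0,0.5,0,0,0],
  [0,0,0.3,0,0,0],
  [0,0,0,0,0,0],
  [0,0,0,0,0,0],
  [0,0,0,0,0,0],
  [0,0,0,0,0,0],
  [0,0,0,0,0,0],
  [0,0,0,0,0,0],
])

```text
time_s: 89.85
eef_pos: [454.1, -384.3, 110.9]
orientation: [[0.993, -0.119, 0.001], [-0.119, -0.993, -0.001], [0.001, 0.0, -1.0]]
contact_force: [0.0, -0.4, -0.6]
grip_width: 17.9
grip_force: 49.0
```

```bash
python3 g.py 453.7 -384.3 88.2 -.12 0;  python3 - <<'E'
from cell import vision
from h import *
s=vision.get_image('side')['frame'];a=vision.get_image('top')['frame']
cv2.imwrite('pics/k4.png',np.hstack([cv2.resize(s[110:200,340:450],(440,360)),cv2.resize(a[190:310,460:560],(300,360))])[:,:,::-1])
E
```

```text
t 89.8 [ 454.1 -384.3  110.9] yaw -0.120 w 17.9 gf 49.0 F [ 0.  -0.4 -0.6] q6 2.56
shift before turn [-0.017  0.002  0.908]  after turn [-0.017  0.002  0.908] turn_z 0.0000 q6 end 2.56 tilt [ 0.0007 -0.0006]
```

View pics/k4.png

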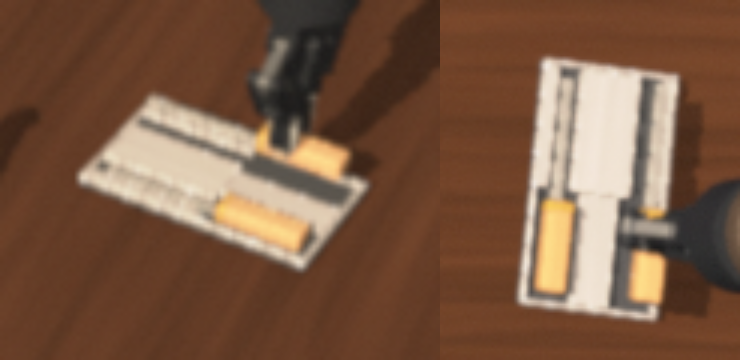

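The picture shows the second knife above the free trough and aligned with it. Lowering, releasing, lifting and backing off.

Call:
apply_moves([
  [-0.017,0,0.3,0,0,0],
  [0,0,0.3,0,0,0],
  [0,0,0.2,0,0,0],
  [0,0,0.1,0,0,0],
  [0,0,0,0,0,0],
  [0,0,0,0,0,0],
  [0,0,0,0,0,0],
  [0,0,0,0,0,0],
  [0,0,0,0,0,0],
  [0,0,0,0,0,0],
])

```text
time_s: 90.78
eef_pos: [453.5, -384.1, 87.7]
orientation: [[0.993, -0.12, -0.0], [-0.12, -0.993, 0.0], [-0.0, -0.0, -1.0]]
contact_force: [0.4, 0.2, -1.0]
grip_width: 18.2
grip_force: 49.0
```

Call:
apply_moves([
  [0,0,0,0,0,0],
  [0,0,0,0,0,0],
  [0,0,0,0,0,0],
  [0,0,0,0,0,0],
  [0,0,0,0,0,0],
  [0,0,0,0,0,0],
  [0,0,-0.3,0,0,0],
  [0,0,-0.6,0,0,0],
  [0,0,-0.9,0,0,0],
  [0,0,-0.9,0,0,0],
], claw=-0.06)

```text
time_s: 91.62
eef_pos: [453.2, -383.9, 156.2]
orientation: [[0.993, -0.12, -0.001], [-0.12, -0.993, 0.001], [-0.001, -0.001, -1.0]]
contact_force: [0.4, -0.6, -0.7]
grip_width: 40.0
grip_force: 0.0
```

Call:
apply_moves([
  [0,0,-0.9,0,0,0],
  [-0.8,0.4,-0.6,0,0,0],
  [-0.8,0.4,0,0,0,0],
  [-0.8,0.4,0,0,0,0],
  [-0.8,0.4,0,0,0,0],
  [-0.8,0.4,0,0,0,0],
  [-0.8,0.4,0,0,0,0],
  [-0.8,0.4,0,0,0,0],
  [-0.8,0.4,0,0,0,0],
  [0,0,0,0,0,0],
])

```text
time_s: 92.45
eef_pos: [282.4, -445.3, 193.7]
orientation: [[0.993, -0.122, -0.0], [-0.122, -0.993, -0.001], [-0.0, 0.001, -1.0]]
contact_force: [0.6, -0.7, 0.3]
grip_width: 40.0
grip_force: 0.0
```

```bash
python3 - <<'E'
from cell import vision
from h import *
d=vision.get_image('top'); d0=np.load('d.npy',allow_pickle=True).item()
a=d['frame'];s=vision.get_image('side')['frame']
cv2.imwrite('pics/f.png',np.hstack([cv2.resize(a[130:310,290:560],(510,340)),cv2.resize(s[110:290,290:440],(283,340))])[:,:,::-1])
print('d',edges(d,'plate_d',(455.2,46.9,1.706),89,'gb',6))
for n in('stapler','ruler'): print(n,[(round(b['score'],2),np.round(b['extent'])) for b in vision.boxes_of(n,'top')])
E
```

```text
d (array([454.846,  45.9  ,   1.703]), np.float64(69.4), np.float64(52.9))
stapler [(0.88, array([439., 166., 502., 184.]))]
ruler [(0.76, array([301., 138., 386., 159.]))]
```

View pics/f.png

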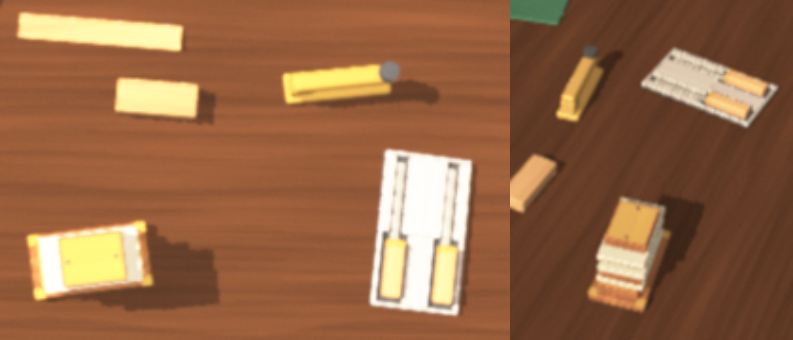

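The picture shows both knives seated in the tray at (395,230) and (445,235), and the stack square on the base at (90,260). The stapler and ruler have not moved, so I'm handing in.

```bash
python3 -c "
from cell import r
print(r.job_done())"
```

```text
the job is handed in; nothing more can be done
None
```

The job is handed in after 92 s of the allowed 208 s (no verdict came back): all four plates are stacked longest to shortest on the base with the three boards between them, both knives lie in their troughs, and the stapler and ruler are undisturbed.

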